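# Assemble a grinder shaft and lock its keeper

### The arm

A 6-joint arm with a two-finger parallel gripper is mounted at the origin on a cart in front of the work surface, level with it; the furniture and walls round the work are solid. World frame = base frame: x ahead of the robot, y to its left, z up, the work surface at z = 0. Lengths are in m, angles in degrees, forces in N, time in s.
With the tool pointing down it reaches from about 0.25 to 0.725 m from the base axis. Payload 9.7 kg.
Tool frame: the origin (TCP) lies midway between the tips of the shut fingers; the grasp point (between the pads) lies 19 mm behind it; z points along the fingers, y is the direction in which the jaws open and shut (so a half turn about z gives the same grasp; the last joint's range is limited). The gripper opens to 85 mm and grips with 20 to 120 N. Pads are 22 mm wide; open, the fingers measure 114 mm over their backs; the gripper's body (76 mm by 85 mm) begins 54 mm behind the grasp point. The pads swing forward as they close: fully open they stand 13 mm farther back than shut.
Start: joints at [72.078, 4.979, 10.078, 95.1, 0, 90], TCP at [0.169, 0.523, 0.231] pointing down, gripper open.
Joint ranges: [-179.16, 179.16], [-48.56, 103.87], [-65.8, 70.77], [-126.05, 130.52], [-82.76, 87.17], [-180, 180]. Speed limits (degrees/s): [127.2, 127.2, 147.25, 180, 180, 180].

### API

Orientations are given as [roll, pitch, yaw] about the fixed x, y, z axes, in that order (R = Rz(yaw) Ry(pitch) Rx(roll)).
In Python, from workcell import bot, camera, recognise gives the robot as it stands. The module is installed in compiled form; this text tells all that it offers.
- The arm moves only by the tool apply_moves, never from a script. Its argument "targets" is one flat list of numbers, 7 for each row, row after row: the shift along the world's x, y, z in units of 30 mm (1.0 is 30 mm), then the turn, a rotation vector about the world's x, y, z in units of 6 degrees (1.0 is 6 degrees), then the opening, from 0 (shut) to 1 (fully open). A call has 1 to 5 rows; each row is the pose to reach, as a shift and turn from the pose commanded when the call began; what a row does not reach only later rows make up. A row lasts 1/10 s, in which the tool goes at most 50 mm and 8.59 degrees, less where a joint would pass 70% of its speed; a pose out of reach is approached as far as the arm can. A call with a gripper value outside its range is refused whole. The fingers move at their own pace and stop on an object; "newtons" is the grip in N (left out, the last holds). Time passes only in rows, so rows that repeat a pose let the fingers close. It gives the time, the measured TCP pose, the force and the opening at its end, in the units of the state.
- bot.get_obs(): the state, without advancing time (a new reading comes with each control period).
- camera(name): name is "side" or "top" or "wrist"; returns a dict with "img" (400x640x3 uint8, red, green, blue), "intrinsics" (3x3 intrinsics, pixels), "origin" and "rotation" of the camera in the world. Camera axes: x right, y up, looking along -z (the intrinsics and any distortion apply to the point x, -y, -z); pixel columns grow to the right and rows downward; lengths in m; the calibration is good to about 2 mm. A picture is of the moment at which its call begins. There is no depth.
- bot.job_done(): hands the job in, once; it reports no verdict.
Trained networks look in the newest picture that a camera, given by its name, has taken for a name from the list of things; names that differ only in an ending like _2 or _b are one class to them, and where a whole thing is asked for, a point or a joint stands for the part that bears it (a point fixed in the world has none). Each returns a list of dicts, best first, with "conf" (0 to 1); they miss things now and then, are a little off and sometimes report something else, mostly with a low value. They report only what shows in the picture. A call takes as long as a camera call. They do not tell look-alikes from the thing itself.
- recognise(query, camera): "box" ([left, top, right, bottom] in pixels, round what is visible of it).
The state is a dict: "time": time; "q": joint angles; "qd": joint speeds; "joint_efforts": joint torques, N m; "ee_pos": TCP position; "tcp_rot": TCP orientation; "wrist_force": force on the tool from outside, world axes, zero at the start; "torque": the same for the moment, N m; "opening": finger opening in m.
Only numpy, scipy, OpenCV 4.12 (cv2) and the standard library are available. Lean on these libraries where they do the work, as an engineer would, in place of code of your own. Each camera call takes 0.05 s, during which the arm holds its last target.

### The job

Build up the upright shaft in the grey fixture: first the bearing, then the longer of the two spacers, then the washer from the rack (the disc with the hole), each slid down flat until it is fully home on the one below. Then push the keeper lever through its quarter turn to the end stop, so that its hook stands over the washer, and let go. Leave the short spacer, the solid disc and the other things on the counter where they are.

Things in the scene. Friction and masses are not known exactly. Their poses are not given: they have to be found in the camera images.
- shaft_seat (a point): centre of the flat shoulder at the foot of the upright steel shaft, 26 mm above the counter; the first part rests here. Its axes are the fixture's (z up). Shoulder boss 26 mm diameter. Shaft 14 mm diameter, straight up to 54 mm above the shoulder, then a tapered nose to 64 mm above it (5 mm at the tip).
- fixture: grey fixture, screwed down, turned and placed anywhere; origin under the shaft. Base plate 8 mm thick, reaching 32 mm each way along its x, 30 mm to its -y and 112 mm to its +y; on it the shaft, the keeper's post (20 mm diameter, all below 88 mm) and a thin stop pin near its +y end, 82 mm high
- lever_pivot (a point): on the vertical pivot axis of the keeper lever, 65 mm from the shaft along the fixture's +y, 78 mm above the counter
- lever_knob (a point): middle of the upright round grip pin of the keeper lever, 68 mm from the pivot: 14 mm diameter, from 81.5 to 113.5 mm above the counter (this point at 97.5). The lever is a flat steel plate between 74.5 and 81.5 mm above the counter, 16 mm wide under the pin; its C-shaped hook is across the pivot and reaches 85 mm from it
- keeper (a joint): keeper lever angle (rad). 0: open, pin to the fixture's -x of the pivot, hook to its +x, clear of the shaft; grows clockwise seen from above to 1.57 at the end stop: pin to the fixture's +y, hook round the shaft 2.5 mm above the washer. Starts at 0 to 0.2, stays where left; about 2 N at the pin moves it
- bearing_center (a point): centre of the bearing: steel ring with dark shields, 42 mm outer diameter, 17 mm bore, 14 mm high; lies flat on the counter, z is its axis, either way up will do
- spacer_center (a point): centre of the longer spacer: plain steel tube, 26 mm outer diameter, 17 mm bore, 24 mm high, upright on the counter, z is its axis
- short_spacer_center (a point): centre of the short spacer, not wanted: the same tube but only 12 mm high; it stands upright on the counter. Bearing and spacers change places.
- washer_center (a point): centre of the washer: steel disc of 44 mm diameter, 8 mm thick, with a 17 mm hole; its x is the disc's axis. It starts on edge in one of the rack's two pockets (axis level, centre 30 mm above the counter, top edge at 52 mm, pocket walls up to 21 mm); either face up will do.
- blank_center (a point): centre of the solid disc without a hole, not wanted: 44 mm diameter, 8 mm thick, on edge in the other pocket, its x is the disc's axis
- rack: wooden rack, fixed, 116 x 62 mm, 21 mm high; origin under its centre; two pockets 60 mm apart along its x (at -30 and +30 mm) hold the discs on edge with their axes along the rack's x
- oil_bottle: white bottle with red nozzle, 50 mm diameter, 140 mm high, beside the fixture; origin at the centre of its underside
- flux_jar: brown jar with black cap, 47 mm diameter, 77 mm high; origin at the centre of its underside
- loupe: eyepiece with a handle, 18 x 60 x 30 mm high, lying; origin at the centre of its underside, long along its y
- card_box_1: small grey carton, 46 x 61 x 29 mm high; origin at the centre of its underside
- dapping_block: pale brass cube with round hollows in its top, 45 mm on each side; origin at the centre of its underside
There are look-alikes about, which are no part of the job. What is shaped like the part that bears washer_center but green or yellow is not meant.

How it is judged:
By the outcome, as a careful person would: the job done as asked, in the order asked, and still so for the second after the job is handed in, with the robot touching nothing.
It also fails if it takes over 72 s, if anything falls off the work surface, if the arm or the gripper's body presses on something with over 40 N, if the wrist force passes 120 N, or if a joint passes its speed limit or range.

## Working session

There is one attempt and no reset: what is moved stays moved. The work goes in short steps, Python scripts to look and compute and a tool call to move; the robot and the scene stay as the last step left them, time stands still between calls to the robot, and variables do not carry over. Pictures are saved under pics/ and viewed, and the job is handed in when it is done.

Besides the shell and the picture viewer there is one more tool, called as name(argument=value, ...) on one line, values as JSON. apply_moves: Moves the arm, as the interface text tells. Its arguments: {"type":"object","properties":{"targets":{"type":"array"},"newtons":{"type":"number"}},"required":["targets"]}

```bash
mkdir -p pics; ls
python3 - <<'E'
from workcell import bot,camera,recognise
import cv2,pickle
o=bot.get_obs();print(o)
for n in("top","side","wrist"):
    c=camera(n);cv2.imwrite(f"pics/{n}0.png",c["img"][:,:,::-1]);pickle.dump(c,open(f"{n}0.pkl","wb"))
    print(n,c["intrinsics"],c["origin"],c["rotation"],[k for k in c])
E
```

```text
pics
{'time': 0.0, 'q': array([ 7.20794914e+01,  5.01238499e+00,  1.00352635e+01,  9.50981991e+01,
       -3.86174946e-04,  8.99991236e+01]), 'qd': array([-0.02895465, -0.07122375, -0.06216144, -0.04120664,  0.13513194,
       -0.00435811]), 'joint_efforts': array([-8.31608450e-04, -5.20386171e+01,  4.64805257e+01,  1.62239769e-02,
        1.28863767e-04,  8.37078460e-06]), 'ee_pos': array([0.16916984, 0.52311338, 0.23057798]), 'tcp_rot': array([-1.79924679e+02,  3.85022522e-04,  1.62080368e+02]), 'wrist_force': array([ 0.60982206,  0.36299543, -0.2320926 ]), 'torque': array([ 0.00859382, -0.00955809,  0.02051232]), 'opening': 0.08526780599992609}
top [[428.53569801   0.         319.25992769]
 [  0.         428.53569801 194.82474626]
 [  0.           0.           1.        ]] [ 0.4037038  -0.02647105  1.44076882] [  6.12266633   0.57312814 -90.40771909] ['img', 'intrinsics', 'origin', 'rotation']
side [[379.08453934   0.         323.20180178]
 [  0.         379.08453934 193.77215841]
 [  0.           0.           1.        ]] [0.37874983 0.82479581 0.63053079] [ 5.81613599e+01 -5.57508379e-02 -1.68963175e+02] ['img', 'intrinsics', 'origin', 'rotation']
wrist [[283.02936848   0.         323.64721665]
 [  0.         283.02936848 200.55696207]
 [  0.           0.           1.        ]] [0.10409558 0.54436473 0.37380369] [-1.54760139e+01  2.78628535e-03  7.20326910e+01] ['img', 'intrinsics', 'origin', 'rotation']
```

View pics/top0.png

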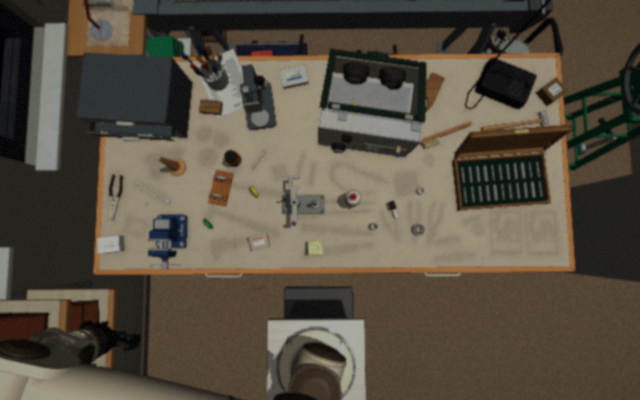

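View pics/side0.png

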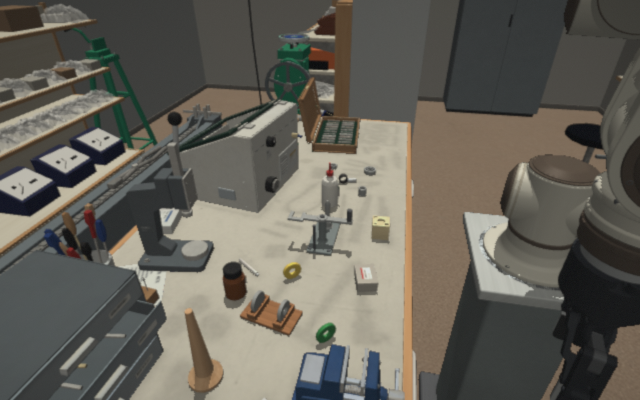

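View pics/wrist0.png

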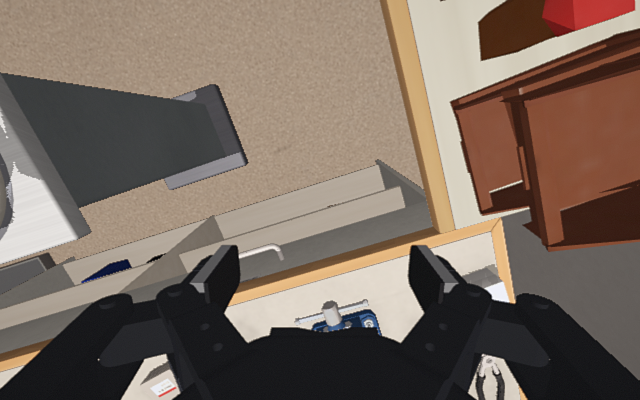

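```bash
cat > h.py <<'E'
import numpy as np,cv2,pickle
from scipy.spatial.transform import Rotation as R
def RR(c): return R.from_euler('xyz',c["rotation"],degrees=True).as_matrix()
def w2p(c,P):
    p=RR(c).T@(np.array(P,float)-c["origin"]); k=c["intrinsics"]
    return np.array([k[0,0]*p[0]/-p[2]+k[0,2], k[1,1]*-p[1]/-p[2]+k[1,2]])
def p2w(c,u,v,z):
    k=c["intrinsics"];d=RR(c)@np.array([(u-k[0,2])/k[0,0],-(v-k[1,2])/k[1,1],-1])
    t=(z-c["origin"][2])/d[2]; return c["origin"]+t*d
E
python3 - <<'E'
from workcell import bot,camera,recognise
from h import *
for n in("top","side","wrist"):
    c=pickle.load(open(f"{n}0.pkl","rb"))
    for q in "fixture shaft_seat lever_knob keeper bearing_center spacer_center short_spacer_center washer_center blank_center rack oil_bottle flux_jar loupe card_box_1 dapping_block".split():
        try:r=recognise(q,n)
        except Exception as e: print(q,e);continue
        for x in r[:4]:
            b=x["box"]; print(n,q,np.round(b),round(x["conf"],2),np.round(p2w(c,(b[0]+b[2])/2,(b[1]+b[3])/2,0.02)[:2],3))
print(bot.get_obs()["time"])
E
```

```text
top fixture [282. 177. 326. 226.] 0.62 [0.534 0.039]
top shaft_seat [280. 178. 324. 226.] 0.67 [0.534 0.044]
top lever_knob [288. 172. 300. 226.] 0.75 [0.543 0.07 ]
top keeper [287. 174. 297. 226.] 0.77 [0.539 0.078]
top bearing_center [409. 223. 427. 235.] 0.55 [ 0.439 -0.339]
top washer_center [281. 177. 324. 229.] 0.38 [0.528 0.041]
top blank_center [216. 177. 232. 180.] 0.36 [0.614 0.306]
top rack [209. 169. 233. 207.] 0.83 [0.581 0.315]
top oil_bottle [347. 191. 360. 209.] 0.69 [ 0.539 -0.127]
top flux_jar [225. 150. 239. 167.] 0.76 [0.683 0.28 ]
top flux_jar [411. 222. 428. 236.] 0.55 [ 0.441 -0.342]
top loupe [390. 198. 397. 219.] 0.45 [ 0.509 -0.26 ]
top card_box_1 [251. 235. 266. 248.] 0.81 [0.402 0.189]
top dapping_block [307. 239. 324. 254.] 0.72 [0.385 0.001]
side shaft_seat [290. 200. 353. 255.] 0.76 [0.537 0.028]
side lever_knob [290. 209. 356. 225.] 0.84 [ 0.544 -0.02 ]
side lever_knob [340. 173. 353. 180.] 0.33 [ 0.511 -0.262]
side keeper [288. 209. 354. 223.] 0.58 [ 0.551 -0.024]
side bearing_center [365. 164. 372. 176.] 0.56 [ 0.445 -0.318]
side spacer_center [372. 
[... 422 characters left out ...]
[0.4   0.192]
side oil_bottle [324. 161. 338. 209.] 0.73 [ 0.554 -0.196]
side flux_jar [218. 262. 246. 300.] 0.86 [0.695 0.259]
side flux_jar [293. 211. 354. 223.] 0.62 [ 0.542 -0.021]
side flux_jar [241. 298. 298. 331.] 0.57 [0.584 0.334]
side flux_jar [365. 166. 376. 173.] 0.18 [ 0.44  -0.323]
side loupe [340. 175. 354. 182.] 0.48 [ 0.509 -0.246]
side loupe [279. 300. 288. 321.] 0.38 [0.559 0.319]
side card_box_1 [353. 264. 380. 291.] 0.62 [0.402 0.192]
side card_box_1 [288. 199. 352. 256.] 0.58 [0.541 0.028]
side dapping_block [367. 215. 388. 240.] 0.67 [ 0.391 -0.   ]
side dapping_block [241. 296. 305. 333.] 0.33 [0.577 0.333]
wrist card_box_1 [141. 364. 179. 400.] 0.58 [0.4   0.177]
2.4
```

Run:
```python
from h import *
c=pickle.load(open("top0.pkl","rb"))["img"][:,:,::-1];s=pickle.load(open("side0.pkl","rb"))["img"][:,:,::-1]
f=lambda im,x0,x1,y0,y1,k:cv2.resize(im[y0:y1,x0:x1],None,fx=k,fy=k,interpolation=cv2.INTER_CUBIC)
cv2.imwrite("pics/t1.png",f(c,270,370,165,240,8))
cv2.imwrite("pics/t2.png",f(c,350,440,175,242,8))
cv2.imwrite("pics/t3.png",f(c,200,270,165,235,8))
cv2.imwrite("pics/s1.png",f(s,230,400,155,275,4.7))
cv2.imwrite("pics/s2.png",f(s,230,310,280,340,10))
```

```text
(no output)
```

View pics/t1.png

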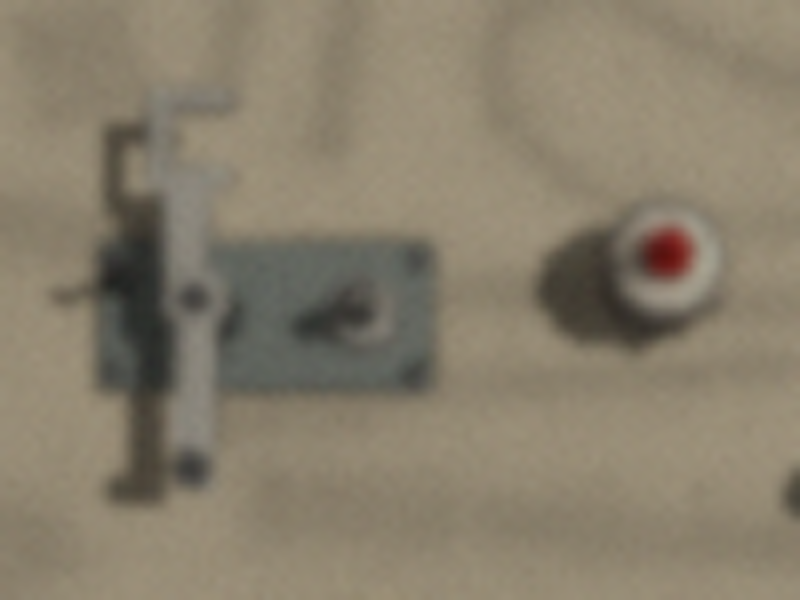

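View pics/t2.png

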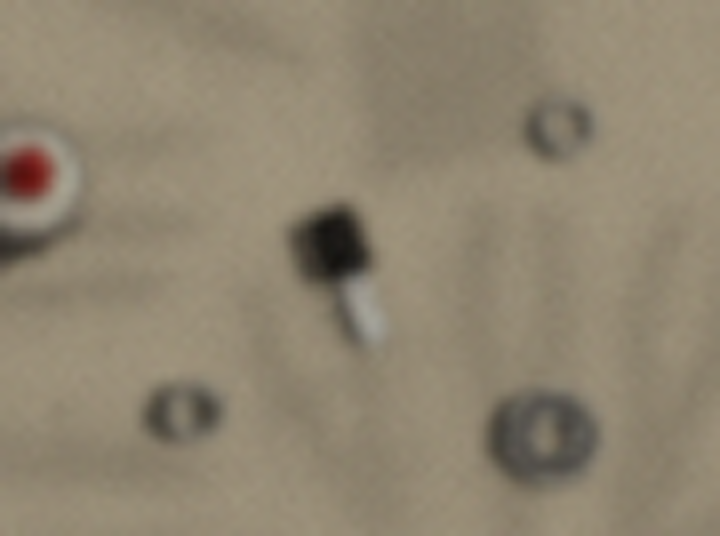

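View pics/t3.png

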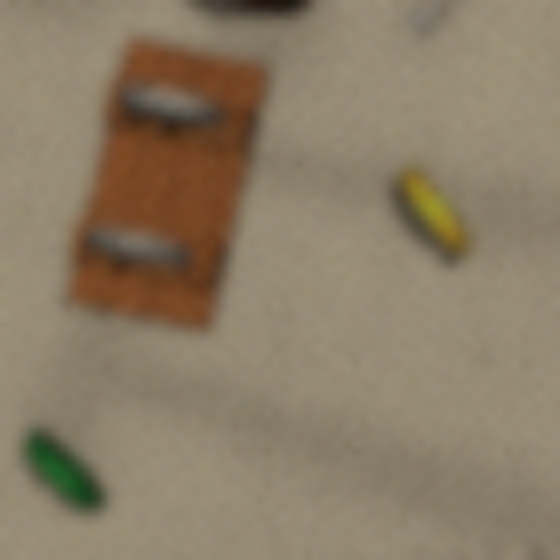

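View pics/s1.png

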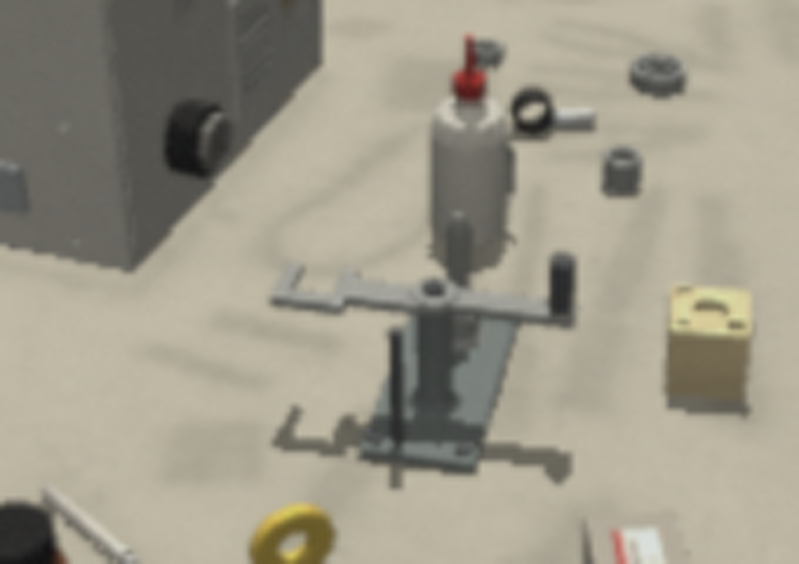

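View pics/s2.png

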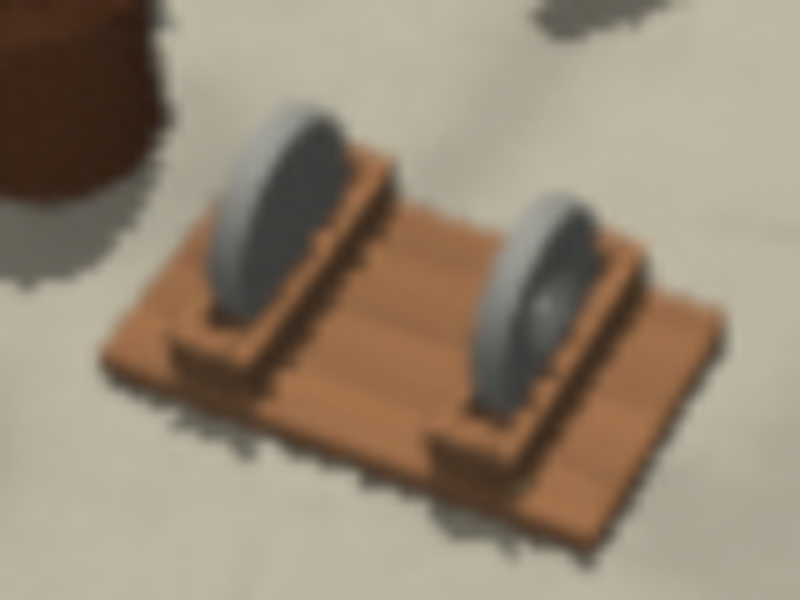

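Run:
```python
from h import *
t=pickle.load(open("top0.pkl","rb"));s=pickle.load(open("side0.pkl","rb"))
def T(x,y,ox,oy,k,z,c=t): return np.round(p2w(c,ox+(x+.5)/k-.5,oy+(y+.5)/k-.5,z),4)[:2]
print("rack corners",[T(x,y,200,165,8,.008).tolist() for x,y in((130,38),(268,65),(212,328),(70,303))])
print("disc top: far",T(165,92,200,165,8,.052),"near",T(137,238,200,165,8,.052), "near side view",T(560,195,230,280,10,.052,s))
print("plate corners",[T(x,y,270,165,8,.008).tolist() for x,y in((103,240),(433,240),(433,388),(100,388))])
print("pivot",T(193,297,270,165,8,.083),"knob",T(193,468,270,165,8,.1135),"bottle",T(668,250,270,165,8,.14))
print("pivot side",T(434,288,230,155,4.7,.084,s),"knob side top",T(562,258,230,155,4.7,.1135,s),"shaft tip",T(458,215,230,155,4.7,.09,s))
print("bearing",T(543,437,350,175,8,.014),"sp A",T(183,413,350,175,8,.024),"sp B",T(558,128,350,175,8,.012))
print("side: bearing",T(657,68,230,155,4.7,.014,s),"spA",T(622,155,230,155,4.7,.024,s))
for P in ((0.53,0.03,.09),(0.53,0.03,.026)): print(w2p(t,P)-[270,165],w2p(s,P))
```

```text
rack corners [[0.6474, 0.3371], [0.6353, 0.2783], [0.5238, 0.3003], [0.5348, 0.3603]]
disc top: far [0.6174 0.3111] near [0.5572 0.3215] near side view [0.554  0.3163]
plate corners [[0.5594, 0.1107], [0.5583, -0.0281], [0.496, -0.0276], [0.4971, 0.1118]]
pivot [0.5281 0.0676] knob [0.4589 0.0656] bottle [ 0.5395 -0.1175]
pivot side [0.5298 0.0642] knob side top [0.462  0.0662] shaft tip [0.5287 0.0006]
bearing [ 0.4397 -0.3377] sp A [ 0.4504 -0.1879] sp B [ 0.5687 -0.3485]
side: bearing [ 0.443  -0.3388] spA [ 0.4537 -0.1932]
[35.41093784 35.80925968] [324.44023417 206.40465501]
[36.22436455 37.60020622] [324.37522011 226.46418893]
```

apply_moves(targets=[12.8, -6.8, -1, 0, 0, -13.8, 1, 12.8, -6.8, -1, 0, 0, -13.8, 1, 12.8, -6.8, -1, 0, 0, -13.8, 1, 12.8, -6.8, -1, 0, 0, -13.8, 1, 12.8, -6.8, -1, 0, 0, -13.8, 1])

```text
time: 2.9
ee_pos: [0.3911, 0.4051, 0.2141]
tcp_rot: [180.0, -0.0, 118.8]
wrist_force: [0.1, 1.5, -0.0]
opening: 0.0852
```

apply_moves(targets=[5.4, -2.8, -1.2, 0, 0, -6.7, 0.5, 5.4, -2.8, -1.2, 0, 0, -6.7, 0.5, 5.4, -2.8, -1.2, 0, 0, -6.7, 0.5, 5.4, -2.8, -1.2, 0, 0, -6.7, 0.5, 5.4, -2.8, -1.2, 0, 0, -6.7, 0.5])

```text
time: 3.4
ee_pos: [0.5545, 0.3194, 0.1756]
tcp_rot: [-179.9, 0.1, 78.3]
wrist_force: [-0.1, -0.1, -0.2]
opening: 0.0426
```

```bash
cat >> h.py <<'E'
def shot(n,tag):
    from workcell import bot,camera
    c=camera(n); pickle.dump(c,open(tag+".pkl","wb")); cv2.imwrite(f"pics/{tag}.png",c["img"][:,:,::-1])
    o=bot.get_obs(); print(round(o["time"],2),np.round(o["ee_pos"],4),np.round(o["tcp_rot"],1),np.round(o["wrist_force"],1),round(o["opening"],4)); return c
E
python3 -c "
from h import *
c=shot('wrist','w1');print(c['origin'],c['rotation'])"
```

```text
3.45 [0.5531 0.3205 0.1765] [-1.799e+02  1.000e-01  7.810e+01] [-0.1 -0.5  0.3] 0.0427
[0.56770123 0.3861959  0.31863645] [-15.56953637   0.10666257 -11.7183169 ]
```

View pics/w1.png

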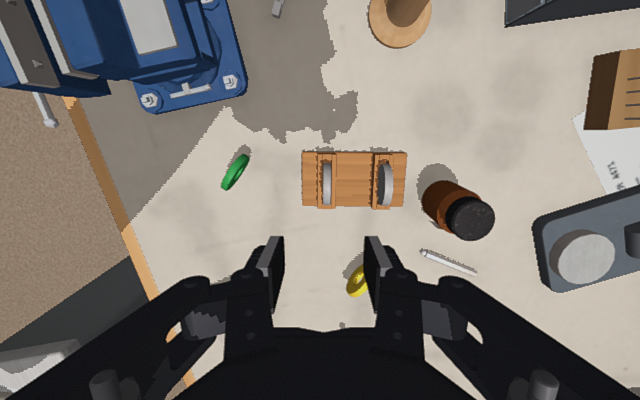

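Run:
```python
from h import *
c=pickle.load(open("w1.pkl","rb"));im=c["img"][:,:,::-1]
cv2.imwrite("pics/w1c.png",cv2.resize(im[140:215,295:410],None,fx=6.9,fy=6.9,interpolation=cv2.INTER_CUBIC))
for a in((302,150),(406,153),(405,208),(303,206)): print(a,p2w(c,*a,.008)[:2].round(4))
```

```text
(302, 150) [0.5381 0.3621]
(406, 153) [0.6482 0.336 ]
(405, 208) [0.6391 0.274 ]
(303, 206) [0.5251 0.3   ]
```

View pics/w1c.png

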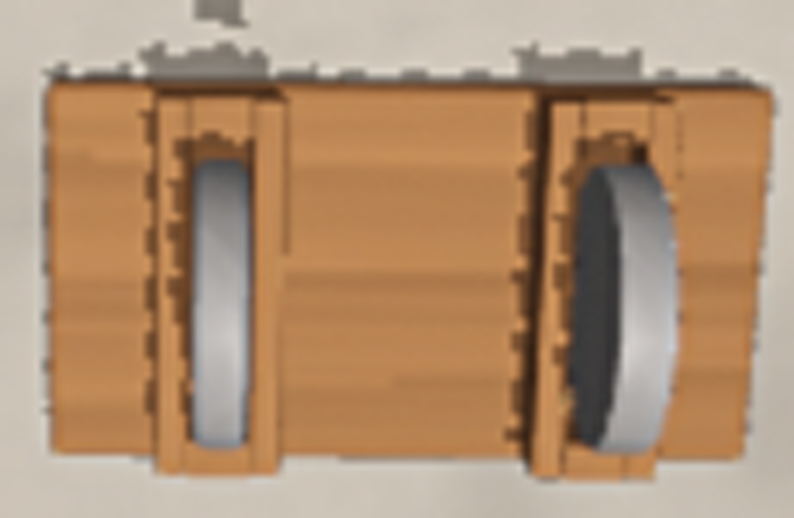

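Run:
```python
from h import *
c=pickle.load(open("w1.pkl","rb"))
f=lambda x,y:(295+(x+.5)/6.9-.5,140+(y+.5)/6.9-.5)
top=p2w(c,*f(221,305),.052)
print(top, p2w(c,*f(222,165),.035),p2w(c,*f(220,447),.035))
for d in (-10,-13):
  a=np.radians(d);C=np.array([.5876,.318])-.03*np.array([np.cos(a),np.sin(a)]);print(d,C, [np.array(w2p(c,(C[0],C[1],z))) for z in(.052,.03)])
print(f(221,305))
```

```text
[0.55831328 0.32938629 0.052     ] [0.56202388 0.34610962 0.035     ] [0.55316961 0.3042944  0.035     ]
-10 [0.55805577 0.32320945] [array([327.61949796, 189.94794288]), array([327.37352285, 185.04670734])]
-13 [0.5583689  0.32474853] [array([327.61942744, 188.3659218 ]), array([327.37310554, 183.57144403])]
(326.6014492753623, 183.77536231884056)
```

apply_moves(targets=[0.13, 0.17, -2.5, 0, 0, 0, 0.45, 0.13, 0.17, -4.0, 0, 0, 0, 0.45, 0.13, 0.17, -4.9, 0, 0, 0, 0.45, 0.13, 0.17, -4.9, 0, 0, 0, 0.3, 0.13, 0.17, -4.9, 0, 0, 0, 0.3], newtons=40)

```text
time: 3.95
ee_pos: [0.555, 0.3276, 0.0321]
tcp_rot: [-180.0, 0.0, 79.0]
wrist_force: [0.1, -0.4, 1.5]
opening: 0.0256
```

```bash
python3 -c "
from h import *
c=shot('wrist','w2');print(c['origin'],c['rotation'])"
```

```text
4.0 [0.5562 0.3283 0.034 ] [ 1.799e+02 -1.000e-01  7.900e+01] [0.2 0.4 0.4] 0.0258
[0.56725914 0.39439192 0.17520024] [-15.46733536   0.06004631 -11.04030317]
```

View pics/w2.png

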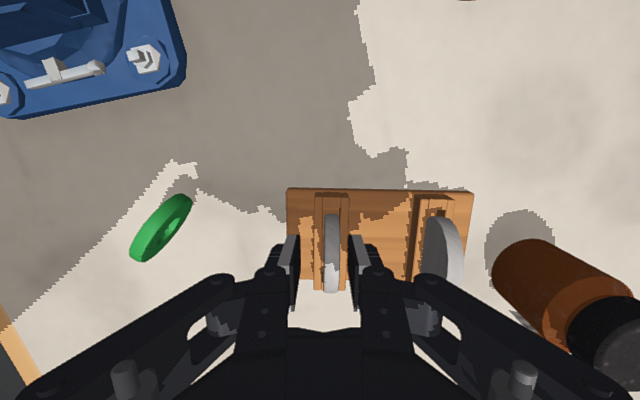

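apply_moves(targets=[0.08, -0.05, -0.15, 0, 0, 0, 0.25, 0.08, -0.05, -0.15, 0, 0, 0, 0, 0.08, -0.05, -0.15, 0, 0, 0, 0, 0.08, -0.05, -0.15, 0, 0, 0, 0, 0.08, -0.05, -0.15, 0, 0, 0, 0], newtons=60)

```text
time: 4.5
ee_pos: [0.5589, 0.3264, 0.0288]
tcp_rot: [179.8, -0.1, 78.9]
wrist_force: [0.5, -0.2, 6.8]
opening: 0.0064
```

apply_moves(targets=[0, 0, 1.5, 0, 0, 0, 0, 0, 0, 3, 0, 0, 0, 0, -1, -0.5, 3, -0.3, -1.4, 0, 0, -2.2, -1.2, 3, -0.6, -2.8, 0, 0, -3.3, -1.8, 3, -0.9, -4.2, 0, 0], newtons=60)

```text
time: 5.0
ee_pos: [0.4715, 0.2796, 0.1192]
tcp_rot: [160.5, 0.4, 78.9]
wrist_force: [-0.7, 0.4, 0.9]
opening: 0.0069
```

```bash
python3 -c "
from h import *
c=shot('wrist','w3');c=shot('side','s3');cv2.imwrite('pics/s3c.png',cv2.resize(c['img'][200:380,200:440,::-1],None,fx=3.3,fy=3.3,interpolation=cv2.INTER_CUBIC))"
```

```text
5.05 [0.4611 0.2727 0.1132] [160.7   0.9  79. ] [ -3.   -0.  -11.9] 0.0068
5.1 [0.4634 0.2753 0.1146] [161.    0.8  79.1] [ 0.2  0.  -1.1] 0.0067
```

View pics/w3.png

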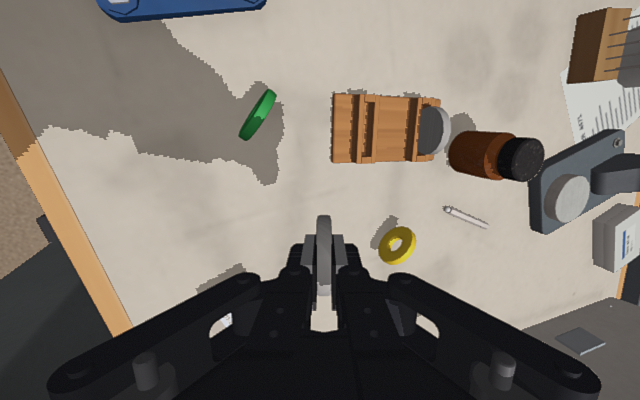

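View pics/s3c.png

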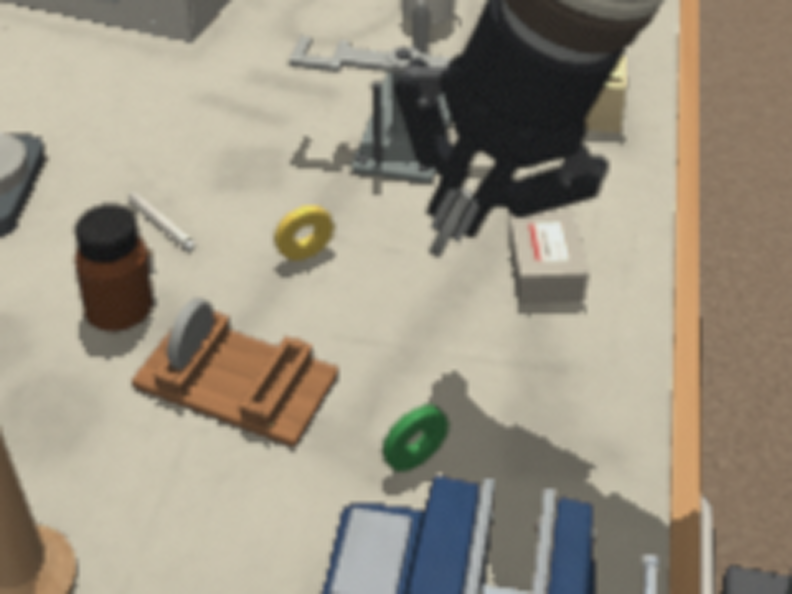

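apply_moves(targets=[0, 0, -1.0, -0.3, -1.4, 0, 0, 0, 0, -2.0, -0.5, -2.7, 0, 0, 0, 0, -2.6, -0.7, -3.6, 0, 0, 0, 0, -2.9, -0.7, -3.6, 0, 0, 0, 0, -3.0, -0.7, -3.6, 0, 0])

```text
time: 5.6
ee_pos: [0.4709, 0.2801, 0.0277]
tcp_rot: [139.0, 0.5, 78.8]
wrist_force: [0.4, 0.8, -0.4]
opening: 0.0067
```

apply_moves(targets=[0, 0, -0.15, 0, 0, 0, 0, 0, 0, -0.25, 0, 0, 0, 0, 0, 0, -0.25, 0, 0, 0, 0, 0, 0, -0.25, 0, 0, 0, 0.16, 0, 0, -0.25, 0, 0, 0, 0.16])

```text
time: 6.1
ee_pos: [0.4718, 0.2799, 0.0212]
tcp_rot: [138.8, 0.4, 78.7]
wrist_force: [0.5, -0.6, -0.9]
opening: 0.014
```

```bash
python3 -c "
from h import *
c=shot('wrist','w4');c=shot('side','s4');cv2.imwrite('pics/s4c.png',cv2.resize(c['img'][200:320,300:440,::-1],None,fx=5,fy=5,interpolation=cv2.INTER_CUBIC))"
```

```text
6.15 [0.4717 0.2799 0.0211] [138.8   0.4  78.7] [-0.4 -0.  -0.5] 0.0138
6.2 [0.4716 0.2799 0.0211] [138.8   0.4  78.7] [ 0.6  0.4 -0.6] 0.0137
```

View pics/s4c.png

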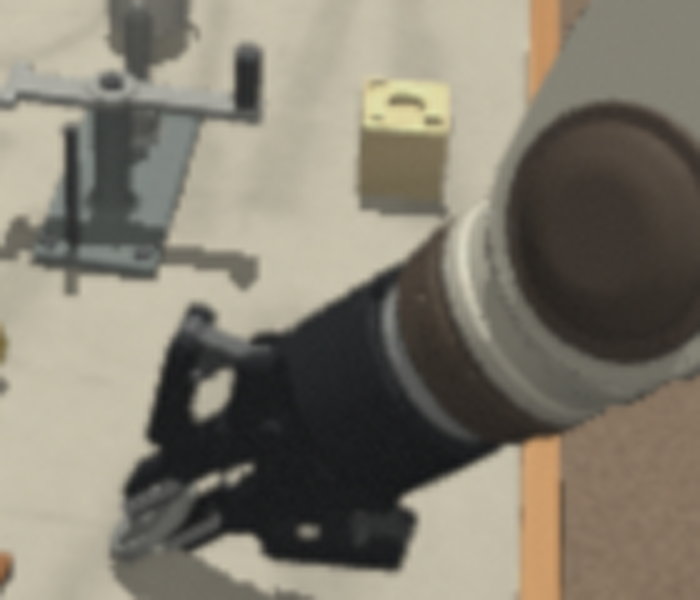

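View pics/w4.png

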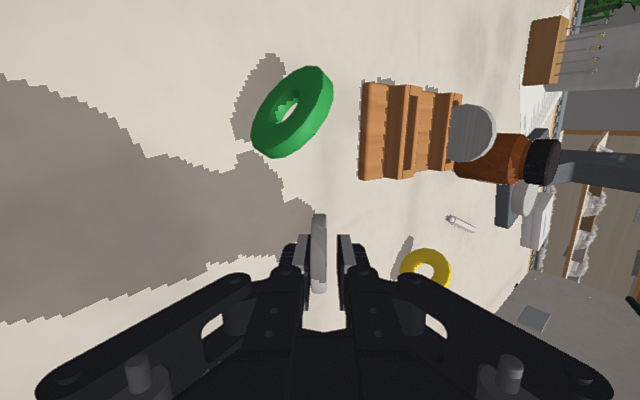

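apply_moves(targets=[-0.25, 0.05, 0.3, 0, 0, 0, 0.16, -0.5, 0.1, 0.6, 0, 0, 0, 0.16, -0.75, 0.15, 0.9, 0, 0, 0, 0.16, -1.0, 0.2, 1.2, 0, 0, 0, 0.16, -1.4, 0.25, 2.0, 0, 0, 0, 0.16])

```text
time: 6.7
ee_pos: [0.4285, 0.2865, 0.0794]
tcp_rot: [138.9, 0.6, 78.7]
wrist_force: [-0.6, -0.4, 0.1]
opening: 0.0137
```

```bash
python3 -c "
from h import *
c=shot('wrist','w5')"
```

```text
6.75 [0.4289 0.2882 0.0849] [138.7   0.3  78.7] [0.8 1.7 4.5] 0.0134
```

View pics/w5.png

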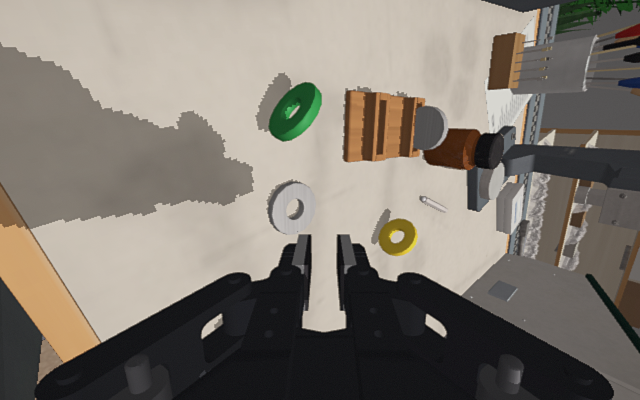

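apply_moves(targets=[0, 0, 1.6, 0.28, 1.35, 0, 0.6, 0, -0.8, 3.0, 0.56, 2.7, 0, 0.8, 0, -2.1, 4.0, 0.84, 4.05, 0, 0.8, 0, -3.7, 4.0, 1.12, 5.4, 0, 0.8, 0, -5.3, 4.0, 1.4, 6.75, 0, 0.8])

```text
time: 7.25
ee_pos: [0.43, 0.1279, 0.2037]
tcp_rot: [-179.9, -0.3, 79.0]
wrist_force: [1.9, 2.1, -0.9]
opening: 0.0682
```

```bash
python3 -c "
from h import *
c=pickle.load(open('w5.pkl','rb'))
im=c['img'][:,:,::-1]
cv2.imwrite('pics/w5c.png',cv2.resize(im[170:245,255:330],None,fx=8,fy=8,interpolation=cv2.INTER_CUBIC))"
```

```text
(no output)
```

View pics/w5c.png

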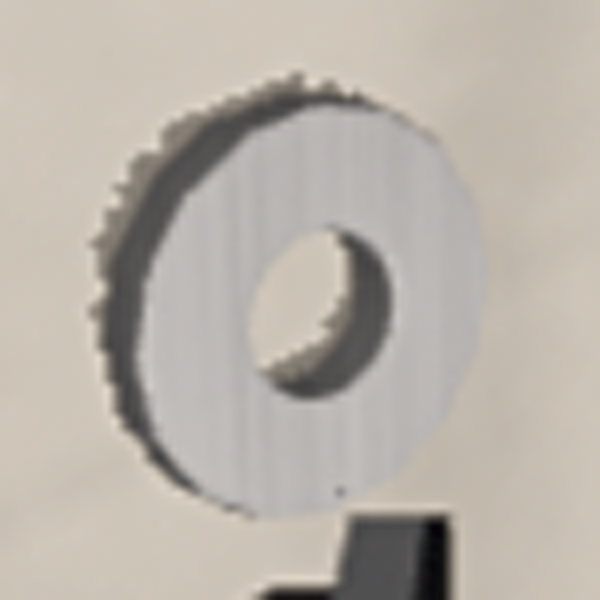

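apply_moves(targets=[0, -1.6, 0, 0, 0, 0.8, 0.8, 0, -3.2, 0, 0, 0, 1.75, 0.8, 0, -4.2, 0, 0, 0, 1.75, 0.8, 0, -4.2, 0, 0, 0, 1.75, 0.8])

```text
time: 7.65
ee_pos: [0.4295, -0.0005, 0.2008]
tcp_rot: [-179.9, 0.1, 89.2]
wrist_force: [0.2, 0.2, 0.2]
opening: 0.0682
```

```bash
python3 -c "
from h import *
c=shot('wrist','w6');print(c['origin'],c['rotation'])
im=c['img'][:,:,::-1]
print(w2p(c,(.5285,.0015,.09)),w2p(c,(.5285,.0015,.026)),w2p(c,(.529,.066,.083)))
c=pickle.load(open('w5.pkl','rb'));print('washer',p2w(c,294.1,208.7,.008))
"
```

```text
7.7 [0.4296 0.001  0.2008] [-179.9    0.    89.2] [-0.4  0.7  0.3] 0.0682
[0.43003418 0.06762689 0.34384621] [-15.52362331   0.11682737  -0.86579107]
[431.7714137  194.48929465] [411.26576299 180.65380316] [435.77998066 122.09384203]
washer [0.45824647 0.2806261  0.008     ]
```

View pics/w6.png

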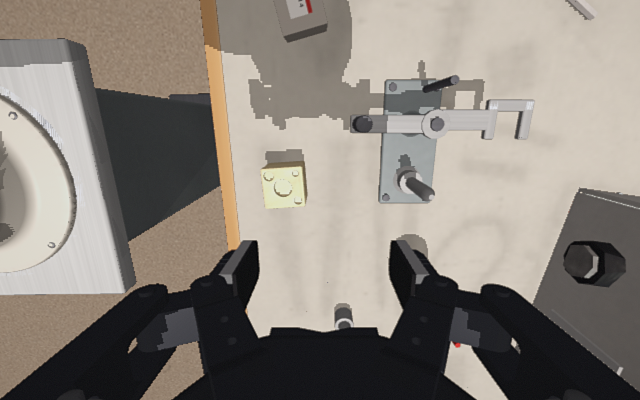

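```bash
python3 -c "
from h import *
c=pickle.load(open('w6.pkl','rb'));im=c['img'][:,:,::-1]
cv2.imwrite('pics/w6c.png',cv2.resize(im[65:215,340:540],None,fx=4,fy=4,interpolation=cv2.INTER_CUBIC))
cv2.imwrite('pics/w6d.png',cv2.resize(im[150:215,370:450],None,fx=10,fy=9,interpolation=cv2.INTER_CUBIC))"
```

```text
(no output)
```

View pics/w6c.png

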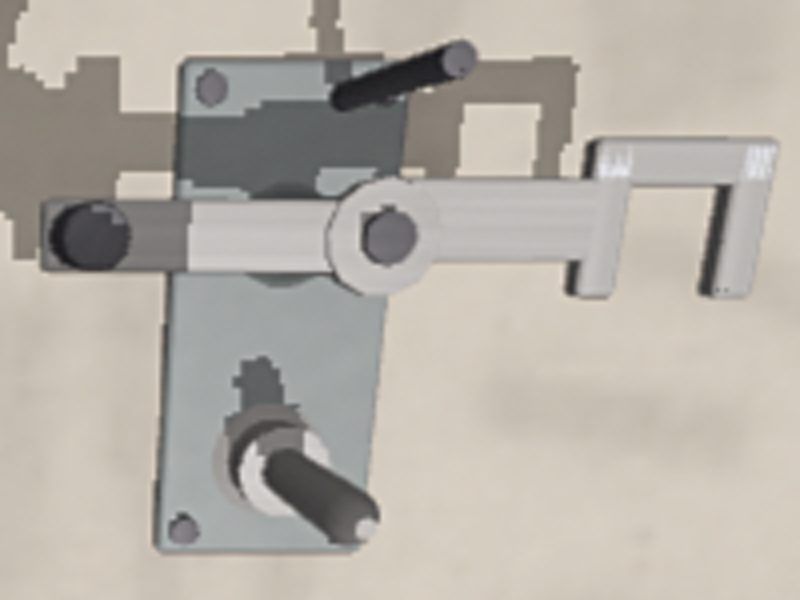

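View pics/w6d.png

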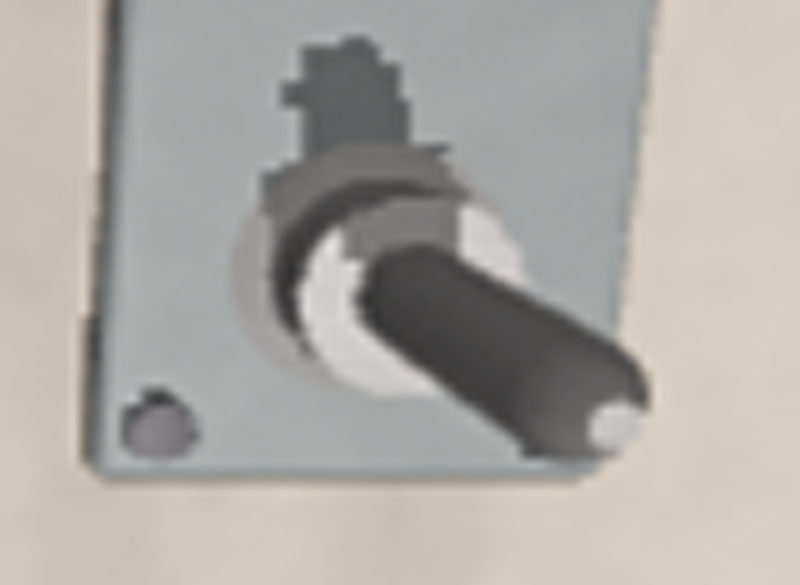

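apply_moves(targets=[0.35, -11.2, -1, 0, 0, 0, 0.8, 0.35, -11.2, -1, 0, 0, 0, 0.8, 0.35, -11.2, -1, 0, 0, 0, 0.8, 0.35, -11.2, -1, 0, 0, 0, 0.8, 0.35, -11.2, -1, 0, 0, 0, 0.8])

```text
time: 8.2
ee_pos: [0.4377, -0.2473, 0.1785]
tcp_rot: [-179.9, 0.1, 89.5]
wrist_force: [0.4, 1.7, 0.8]
opening: 0.0686
```

apply_moves(targets=[0.0, -2.9, -0.8, 0, 0, 0, 0.8, 0.0, -2.9, -0.8, 0, 0, 0, 0.8, 0.0, -2.9, -0.8, 0, 0, 0, 0.8])

```text
time: 8.5
ee_pos: [0.437, -0.3357, 0.1519]
tcp_rot: [-179.7, -0.0, 89.3]
wrist_force: [-0.6, 1.1, -0.2]
opening: 0.0686
```

```bash
python3 -c "
from h import *
from workcell import recognise
c=shot('wrist','w7');print(c['origin'],c['rotation'])
for q in ('bearing_center','spacer_center'):
  for x in recognise(q,'wrist'): print(q,np.round(x['box'],1),x['conf'])
"
```

```text
8.55 [ 0.4372 -0.334   0.1529] [-179.8   -0.    89.3] [ 0.7 -0.4  0.4] 0.0688
[ 0.4378142  -0.26785035  0.29508359] [-15.43135604   0.27767202  -0.76439282]
bearing_center [307.7 179.3 350.3 215. ] 0.82
bearing_center [367.5  95.9 433.6 133.4] 0.56
spacer_center [327.3  21.7 357.7  57. ] 0.56
```

View pics/w7.png

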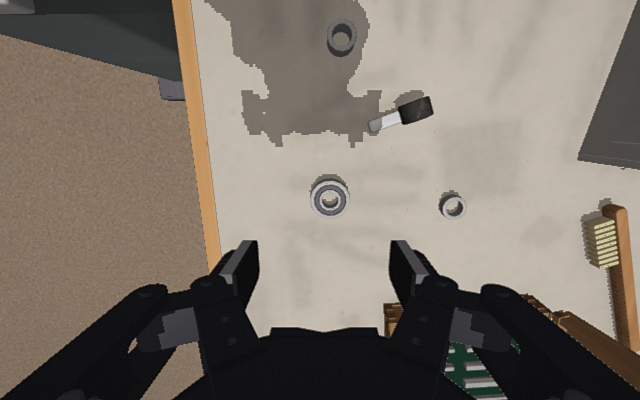

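```bash
python3 -c "
from h import *
c=pickle.load(open('w7.pkl','rb'));im=c['img'][:,:,::-1]
f=lambda x0,y0,w:cv2.resize(im[y0:y0+w,x0:x0+w],(260,260),interpolation=cv2.INTER_CUBIC)
cv2.imwrite('pics/w7c.png',np.hstack([f(304,172,52),f(316,12,52),f(427,180,52)]))
print(p2w(c,330,198,.014),p2w(c,342,37,.024),p2w(c,453,206,.012))
for C in((.4397,-.3377,0),(.4397,-.3377,.014)):print(w2p(c,C))
"
```

```text
[ 0.44198108 -0.34276783  0.014     ] [ 0.45316318 -0.19749936  0.024     ] [ 0.56993649 -0.35345898  0.012     ]
[327.61468347 190.08505777]
[327.73329217 193.23864677]
```

View pics/w7c.png

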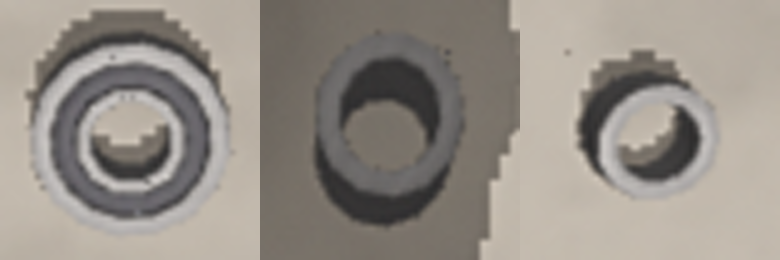

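```bash
python3 -c "
from h import *
c=shot('wrist','w8');print(c['origin'],c['rotation'])
im=c['img'][:,:,::-1]
f=lambda x0,y0,w:cv2.resize(im[y0:y0+w,x0:x0+w],(390,390),interpolation=cv2.INTER_CUBIC)
cv2.imwrite('pics/w8c.png',np.hstack([f(304,172,52),f(316,12,52)]))
"
```

```text
8.7 [ 0.4378 -0.3322  0.1548] [-179.9    0.    89.5] [0.3 1.  0.9] 0.0684
[ 0.4379882  -0.26440824  0.29753457] [-15.45872338   0.15963662  -0.5808524 ]
```

View pics/w8c.png

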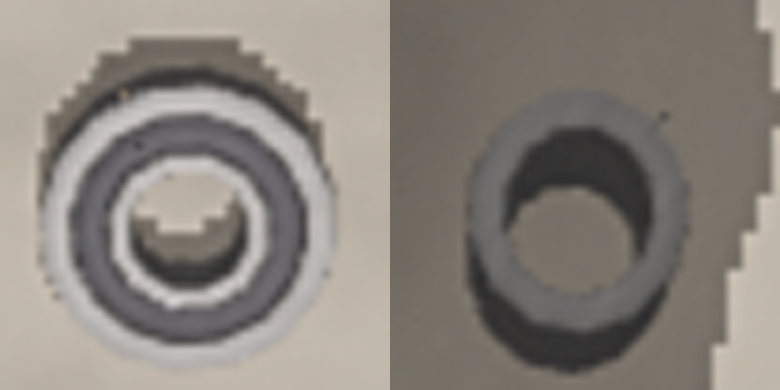

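```bash
python3 -c "
from h import *
c=pickle.load(open('w8.pkl','rb'))
print(p2w(c,328.7,202.3,.014),p2w(c,340.5,39.6,.024))
c=pickle.load(open('w7.pkl','rb'));print(p2w(c,329.8,199.6,.014))
from workcell import bot
for i in range(4): print(bot.get_obs()['ee_pos'])
"
```

```text
[ 0.44164456 -0.34473966  0.014     ] [ 0.45252548 -0.1955103   0.024     ]
[ 0.44176272 -0.34446939  0.014     ]
[ 0.43782493 -0.33216738  0.15480289]
[ 0.43782493 -0.33216738  0.15480289]
[ 0.43782493 -0.33216738  0.15480289]
[ 0.43782493 -0.33216738  0.15480289]
```

apply_moves(targets=[0.13, -0.4, -1.5, 0, 0, 0, 0.8, 0.13, -0.4, -3.0, 0, 0, 0, 0.8, 0.13, -0.4, -3.6, 0, 0, 0, 0.8, 0.13, -0.4, -3.6, 0, 0, 0, 0.8])

```text
time: 9.1
ee_pos: [0.4403, -0.3429, 0.044]
tcp_rot: [-179.7, -0.1, 89.5]
wrist_force: [-0.3, -0.1, 0.6]
opening: 0.0684
```

```bash
python3 -c "
from h import *
c=shot('wrist','w9');print(c['origin'],c['rotation'])
"
```

```text
9.15 [ 0.4412 -0.3438  0.0464] [-179.8    0.    89.5] [ 0.5 -0.7  1.2] 0.0683
[ 0.4409451  -0.2752358   0.18728701] [-15.33157155   0.34221553  -0.50562856]
```

View pics/w9.png

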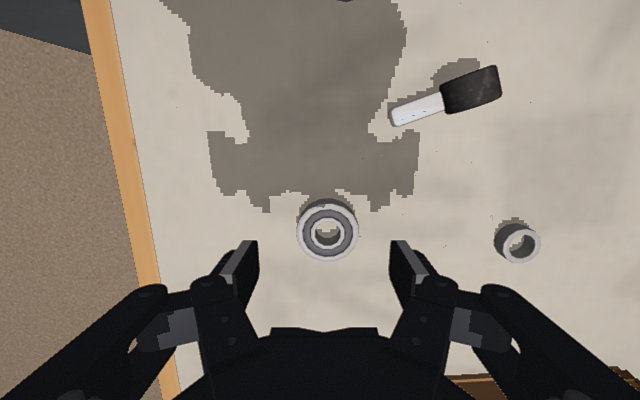

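```bash
python3 -c "
from h import *
c=pickle.load(open('w9.pkl','rb'))
print(p2w(c,327.5,232,.014),w2p(c,(.4412,-.3438,.0464)),w2p(c,(.4412,-.3438,.0654)),w2p(c,(.4412,-.3438,.059)))
for dy in(-.011,.011):print(w2p(c,(.4412-.034,-.3438+dy,.059)),w2p(c,(.4412+.034,-.3438+dy,.059)))
"
```

```text
[ 0.44182507 -0.34409858  0.014     ] [326.77431237 253.61861616] [326.95991409 271.26516495] [326.89203975 264.81184194]
[260.65982172 284.56457951] [393.62626883 283.96120864]
[257.63376765 244.93820187] [396.16501347 244.15224588]
```

apply_moves(targets=[0.02, -0.01, -0.8, 0, 0, 0, 0.8, 0.02, -0.01, -1.42, 0, 0, 0, 0.8, 0.02, -0.01, -1.42, 0, 0, 0, 0.6, 0.02, -0.01, -1.42, 0, 0, 0, 0.2, 0.02, -0.01, -1.42, 0, 0, 0, 0.2], newtons=50)

```text
time: 9.65
ee_pos: [0.4428, -0.3462, 0.0063]
tcp_rot: [180.0, 0.2, 89.4]
wrist_force: [0.1, 1.3, 5.9]
opening: 0.0391
```

apply_moves(targets=[0, 0, 0, 0, 0, 0, 0.2, 0, 0, 0, 0, 0, 0, 0.2])

```text
time: 9.85
ee_pos: [0.4428, -0.3461, 0.0063]
tcp_rot: [180.0, 0.1, 89.4]
wrist_force: [-0.3, 2.2, 7.7]
opening: 0.0391
```

apply_moves(targets=[0, 0, 0.6, 0, 0, 0, 0.2, 0, 0, 1.6, 0, 0, 0, 0.2, 0, 0, 3.2, 0, 0, 0, 0.2, 0, 0.6, 4.6, 0, 0, 0, 0.2, 0, 0.6, 4.6, 0, 0, 0, 0.2])

```text
time: 10.35
ee_pos: [0.4439, -0.3281, 0.1496]
tcp_rot: [179.6, 0.4, 89.5]
wrist_force: [1.1, -0.4, -1.1]
opening: 0.0394
```

```bash
python3 -c "
from h import *
c=shot('wrist','w10');print(c['origin'],c['rotation'])
cv2.imwrite('pics/w10c.png',cv2.resize(c['img'][180:340,220:430,::-1],None,fx=3.6,fy=3.6,interpolation=cv2.INTER_CUBIC))
"
```

```text
10.4 [ 0.4432 -0.3281  0.1463] [179.8   0.3  89.5] [ 0.1 -0.2 -2. ] 0.039
[ 0.44289174 -0.25921908  0.29228988] [-15.81930715  -0.34182026  -0.57947026]
```

View pics/w10c.png

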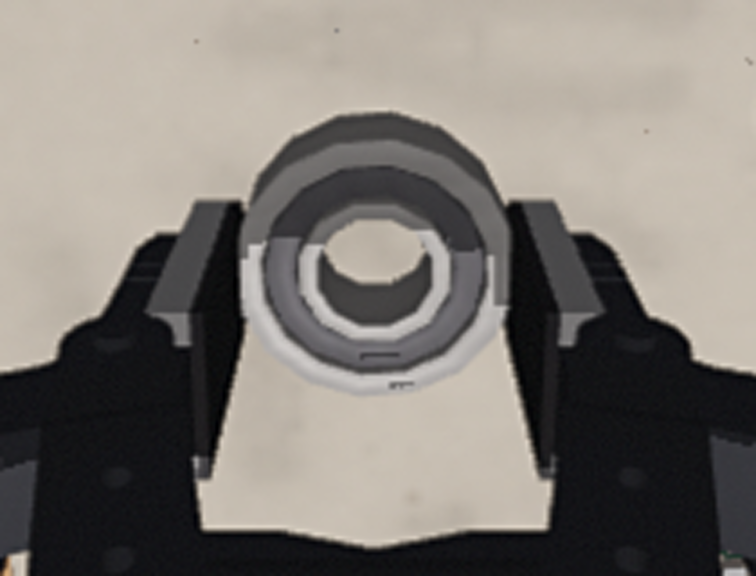

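```bash
python3 -c "
from h import *
c=pickle.load(open('w10.pkl','rb'))
e=np.array([.4432,-.3281,.1463])
print(c['origin']-e)
for dz in(.0077,.010,.005):print(p2w(c,323.9,253.8,e[2]+dz)-e)
"
```

```text
[-0.00030826  0.06888092  0.14598988]
[-4.41811313e-05  5.08960716e-06  7.70000000e-03]
[-4.85731882e-05  1.15061386e-03  1.00000000e-02]
[-3.90252385e-05 -1.33965626e-03  5.00000000e-03]
```

```bash
python3 -c "
from h import *
c=pickle.load(open('w6.pkl','rb'))
print(p2w(c,430.85,196.8,.09),p2w(c,410.6,181.8,.026),p2w(c,436.6,123.9,.0825))
"
```

```text
[ 0.5278392  -0.00069981  0.09      ] [5.27829432e-01 1.75196171e-04 2.60000000e-02] [0.53006015 0.06443345 0.0825    ]
```

apply_moves(targets=[0, 1.6, 0, 0, 0, 0, 0.2, 0, 3.2, 0, 0, 0, 0, 0.2, 0, 4.8, 0, 0, 0, 0, 0.2, 0, 6.4, 0, 0, 0, 0, 0.2, 0, 8, 0, 0, 0, 0, 0.2])

```text
time: 10.9
ee_pos: [0.441, -0.086, 0.141]
tcp_rot: [-179.8, 0.0, 89.4]
wrist_force: [0.2, 0.2, -1.0]
opening: 0.0393
```

apply_moves(targets=[0.2, 1.5, 0, 0, 0, 0, 0.2, 1.0, 2.6, 0, 0, 0, 0, 0.2, 2.4, 2.85, 0, 0, 0, 0, 0.2, 2.85, 2.85, 0, 0, 0, 0, 0.2, 2.85, 2.85, 0, 0, 0, 0, 0.2])

```text
time: 11.4
ee_pos: [0.528, -0.0017, 0.1402]
tcp_rot: [-179.8, 0.0, 89.5]
wrist_force: [-0.6, 0.7, -1.1]
opening: 0.0389
```

```bash
python3 -c "
from h import *
c=shot('wrist','w11');print(c['origin'],c['rotation'])
cv2.imwrite('pics/w11c.png',cv2.resize(c['img'][100:340,180:470,::-1],None,fx=2.6,fy=2.6,interpolation=cv2.INTER_CUBIC))
"
```

```text
11.45 [ 0.5269 -0.0021  0.1405] [-1.797e+02  1.000e-01  8.940e+01] [-0.3  0.1 -0.7] 0.0388
[0.52851064 0.0663822  0.28329236] [-15.48964282   0.26866128  -0.55608603]
```

View pics/w11c.png

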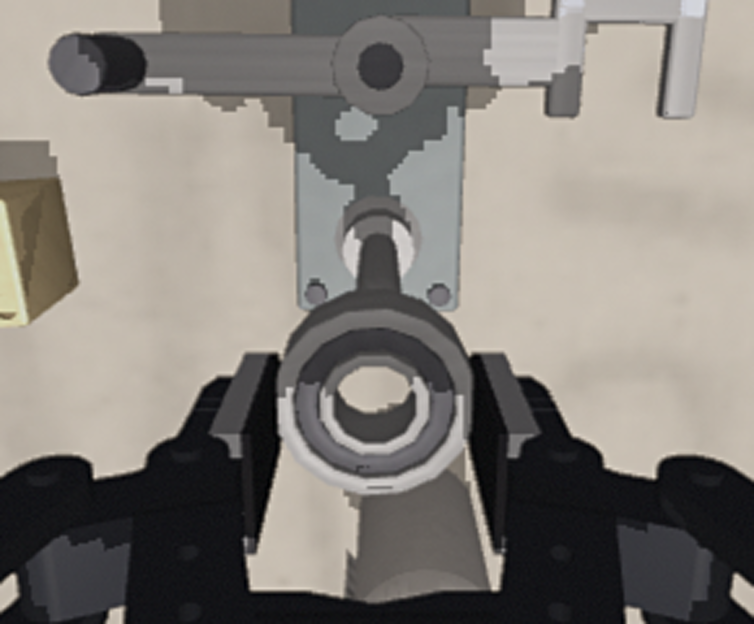

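```bash
python3 -c "
from h import *
c=pickle.load(open('w11.pkl','rb'))
f=lambda x,y:(180+(x+.5)/2.6-.5,100+(y+.5)/2.6-.5)
print('boss',p2w(c,*f(377,245),.026),'bearing',p2w(c,*f(375,401),.1405+.0077),'bore',p2w(c,*f(375,403),.1405+.0077),'pivot',p2w(c,*f(381,65),.0825))
"
```

```text
boss [0.52765429 0.00153639 0.026     ] bearing [5.27377136e-01 1.09015492e-05 1.48200000e-01] bore [ 5.27372976e-01 -4.29587883e-04  1.48200000e-01] pivot [0.529323   0.06467628 0.0825    ]
```

apply_moves(targets=[0.02, 0.03, -0.8, 0, 0, 0, 0.2, 0.02, 0.03, -1.3, 0, 0, 0, 0.2, 0.02, 0.03, -1.6, 0, 0, 0, 0.2, 0.02, 0.03, -1.9, 0, 0, 0, 0.2])

```text
time: 11.85
ee_pos: [0.5272, -0.0015, 0.0843]
tcp_rot: [-179.9, 0.0, 89.4]
wrist_force: [0.7, 0.5, 0.0]
opening: 0.039
```

```bash
python3 -c "
from h import *
c=shot('wrist','w12');print(c['origin'],c['rotation'])
cv2.imwrite('pics/w12c.png',cv2.resize(c['img'][180:340,220:430,::-1],None,fx=3.6,fy=3.6,interpolation=cv2.INTER_CUBIC))
"
```

```text
11.9 [ 0.5271 -0.0015  0.0831] [-179.8    0.    89.4] [ 3.  -0.8 -4.2] 0.0389
[0.52757082 0.06652526 0.22739821] [-15.48400149   0.1678661   -0.64523147]
```

View pics/w12c.png

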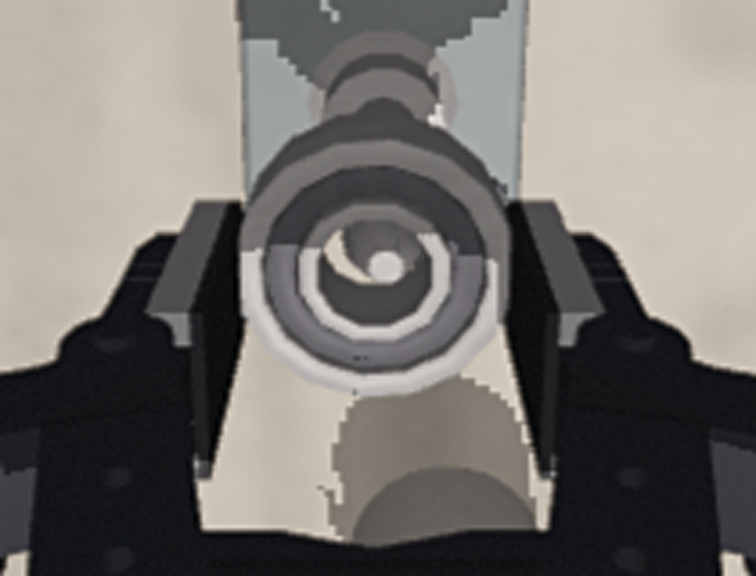

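apply_moves(targets=[0.05, 0.015, 0, 0, 0, 0, 0.2, 0.05, 0.015, -0.5, 0, 0, 0, 0.2, 0.05, 0.015, -1.0, 0, 0, 0, 0.2, 0.05, 0.015, -1.4, 0, 0, 0, 0.2, 0.05, 0.015, -1.55, 0, 0, 0, 0.2])

```text
time: 12.4
ee_pos: [0.5282, -0.0008, 0.036]
tcp_rot: [-179.7, 0.0, 89.4]
wrist_force: [-0.6, -0.7, -0.5]
opening: 0.0387
```

apply_moves(targets=[0, 0, -0.1, 0, 0, 0, 0.2, 0, 0, -0.15, 0, 0, 0, 0.2, 0, 0, -0.2, 0, 0, 0, 0.2])

```text
time: 12.7
ee_pos: [0.5296, -0.0008, 0.0326]
tcp_rot: [-179.9, 0.0, 89.4]
wrist_force: [-0.7, 0.6, -1.2]
opening: 0.0388
```

apply_moves(targets=[0, 0, -0.05, 0, 0, 0, 0.2, 0, 0, -0.08, 0, 0, 0, 0.2, 0, 0, -0.08, 0, 0, 0, 0.7, 0, 0, -0.08, 0, 0, 0, 0.7, 0, 0, -0.08, 0, 0, 0, 0.7])

```text
time: 13.2
ee_pos: [0.5294, -0.0008, 0.03]
tcp_rot: [-179.9, 0.0, 89.4]
wrist_force: [-0.0, 0.8, 0.7]
opening: 0.0598
```

```bash
python3 -c "
from h import *
c=shot('wrist','w13');print(c['origin'],c['rotation'])
cv2.imwrite('pics/w13c.png',cv2.resize(c['img'][180:340,220:430,::-1],None,fx=3.6,fy=3.6,interpolation=cv2.INTER_CUBIC))
c=shot('side','s13');cv2.imwrite('pics/s13c.png',cv2.resize(c['img'][170:270,270:400,::-1],None,fx=5.5,fy=5.5,interpolation=cv2.INTER_CUBIC))
"
```

```text
13.25 [ 0.5293 -0.0008  0.0299] [-179.9    0.    89.4] [ 0.7 -0.2 -0.4] 0.0597
[0.52962846 0.06726998 0.17306766] [-15.48278855   0.1399377   -0.61802025]
13.3 [ 0.5292 -0.0008  0.0298] [-179.9    0.    89.4] [-0.   0.4 -0.3] 0.0599
```

View pics/w13c.png

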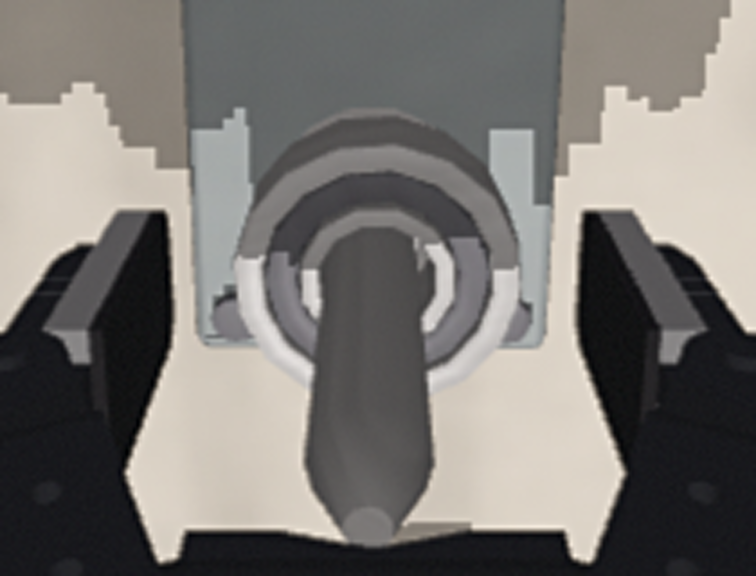

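View pics/s13c.png

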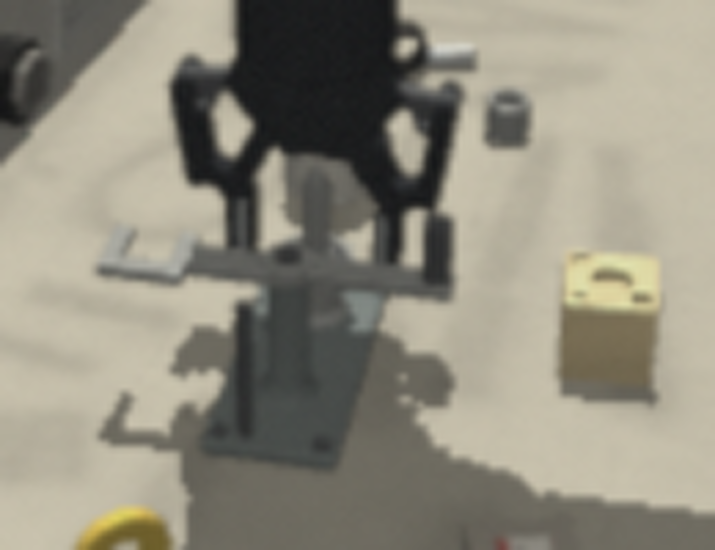

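```bash
python3 -c "
from h import *
c=pickle.load(open('w13.pkl','rb'))
g=lambda p:((p[0]-220+.5)*3.6-.5,(p[1]-180+.5)*3.6-.5)
for zt in(.04,.044):
  X,Y=.5288,-.0005
  print(zt,[np.round(g(w2p(c,(X+dx,Y+dy,zt))),0) for dx,dy in((-.021,0),(.021,0),(0,.021),(0,-.021),(0,0))], g(w2p(c,(X,Y,.09))))
"
```

```text
0.04 [array([230., 284.]), array([522., 281.]), array([374., 144.]), array([377., 411.]), array([376., 283.])] (np.float64(375.5247368956652), np.float64(523.1726957680407))
0.044 [array([226., 297.]), array([526., 295.]), array([374., 154.]), array([377., 427.]), array([376., 296.])] (np.float64(375.5247368956652), np.float64(523.1726957680407))
```

apply_moves(targets=[0, 0, 1.5, 0, 0, 0, 0.7, 0, 0, 3.0, 0, 0, 0, 0.65, -1.3, -0.3, 3.8, 0, 0, 0, 0.6, -2.5, -1.2, 3.8, 0, 0, 0, 0.55, -2.55, -2.8, 3.5, 0, 0, 0, 0.55])

```text
time: 13.8
ee_pos: [0.4513, -0.0841, 0.1374]
tcp_rot: [179.9, 0.1, 89.6]
wrist_force: [2.6, -1.1, -0.6]
opening: 0.047
```

apply_moves(targets=[0, -1.6, -0.4, 0, 0, 0, 0.6, 0, -3.2, -0.8, 0, 0, 0, 0.6, 0, -3.7, -1.3, 0, 0, 0, 0.6, 0, -3.7, -1.5, 0, 0, 0, 0.6])

```text
time: 14.2
ee_pos: [0.4518, -0.1973, 0.0881]
tcp_rot: [-179.7, 0.0, 89.2]
wrist_force: [-0.3, -0.6, 0.1]
opening: 0.0513
```

```bash
python3 -c "
from h import *
c=shot('wrist','w14');print(c['origin'],c['rotation'])
cv2.imwrite('pics/w14c.png',cv2.resize(c['img'][140:340,180:470,::-1],None,fx=2.6,fy=2.6,interpolation=cv2.INTER_CUBIC))
"
```

```text
14.25 [ 0.4517 -0.1959  0.0877] [-179.7   -0.    89.3] [-0.3  0.9 -1.2] 0.0509
[ 0.45265668 -0.12934526  0.23125889] [-15.440344     0.27104365  -0.80466728]
```

View pics/w14c.png

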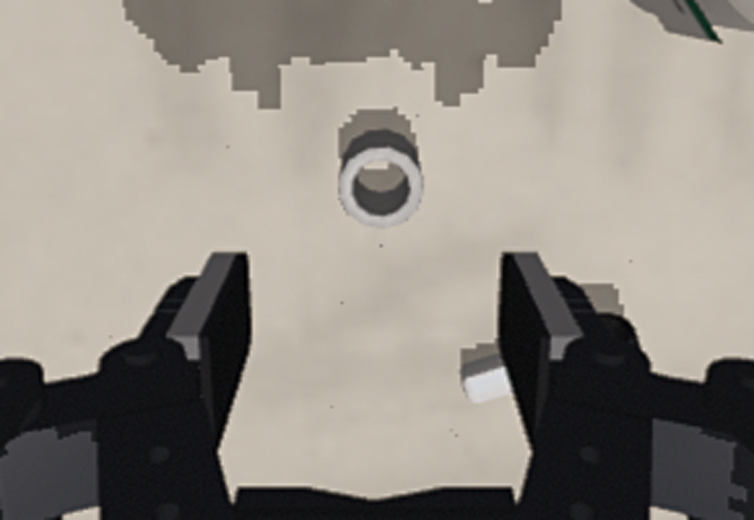

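```bash
python3 -c "
from h import *
c=pickle.load(open('w14.pkl','rb'))
f=lambda x,y:(180+(x+.5)/2.6-.5,140+(y+.5)/2.6-.5)
print('spacer',p2w(c,*f(381,187),.024),'loupe handle',p2w(c,*f(465,370),.015),'bottle',p2w(c,*f(690,20),.04))
"
```

```text
spacer [ 0.45273258 -0.19540704  0.024     ] loupe handle [ 0.47979845 -0.26214524  0.015     ] bottle [ 0.53228896 -0.14649478  0.04      ]
```

apply_moves(targets=[0.03, 0.02, -1.3, 0, 0, 0, 0.6, 0.03, 0.02, -2.3, 0, 0, 0, 0.6, 0.03, 0.02, -2.6, 0, 0, 0, 0.6, 0.03, 0.02, -2.6, 0, 0, 0, 0.1, 0.03, 0.02, -2.6, 0, 0, 0, 0.1], newtons=50)

```text
time: 14.75
ee_pos: [0.4545, -0.1948, 0.0135]
tcp_rot: [-179.9, 0.1, 89.5]
wrist_force: [-1.6, 1.1, 2.8]
opening: 0.0238
```

apply_moves(targets=[0, 0, 0, 0, 0, 0, 0.1, 0, 0, 0, 0, 0, 0, 0.1])

```text
time: 14.95
ee_pos: [0.4546, -0.1954, 0.0135]
tcp_rot: [-180.0, 0.1, 89.4]
wrist_force: [-0.1, 1.7, 4.9]
opening: 0.0234
```

apply_moves(targets=[0, 0, 0.8, 0, 0, 0, 0.1, 0, 0, 2.2, 0, 0, 0, 0.1, 0, 0.8, 3.6, 0, 0, 0, 0.1, 0, 2.3, 4.2, 0, 0, 0, 0.1, 0, 3.9, 4.2, 0, 0, 0, 0.1])

```text
time: 15.45
ee_pos: [0.4551, -0.0779, 0.142]
tcp_rot: [179.8, 0.1, 89.3]
wrist_force: [1.0, -0.6, 0.1]
opening: 0.0231
```

apply_moves(targets=[0.3, 1.5, 0, 0, 0, 0, 0.1, 1.0, 2.6, 0, 0, 0, 0, 0.1, 2.3, 2.6, 0, 0, 0, 0, 0.1, 2.45, 2.6, 0, 0, 0, 0, 0.1, 2.45, 2.6, 0, 0, 0, 0, 0.1])

```text
time: 15.95
ee_pos: [0.5276, -0.0, 0.1377]
tcp_rot: [-179.8, 0.0, 89.5]
wrist_force: [-1.1, 0.0, -1.3]
opening: 0.0235
```

```bash
python3 -c "
from h import *
c=shot('wrist','w15');print(c['origin'],c['rotation'])
cv2.imwrite('pics/w15c.png',cv2.resize(c['img'][140:340,180:470,::-1],None,fx=2.6,fy=2.6,interpolation=cv2.INTER_CUBIC))
"
```

```text
16.0 [ 5.269e-01 -3.000e-04  1.379e-01] [-179.8    0.    89.4] [ 0.  -0.4 -0.4] 0.0234
[0.52799916 0.06806965 0.28082826] [-15.48637253   0.19609345  -0.59357628]
```

View pics/w15c.png

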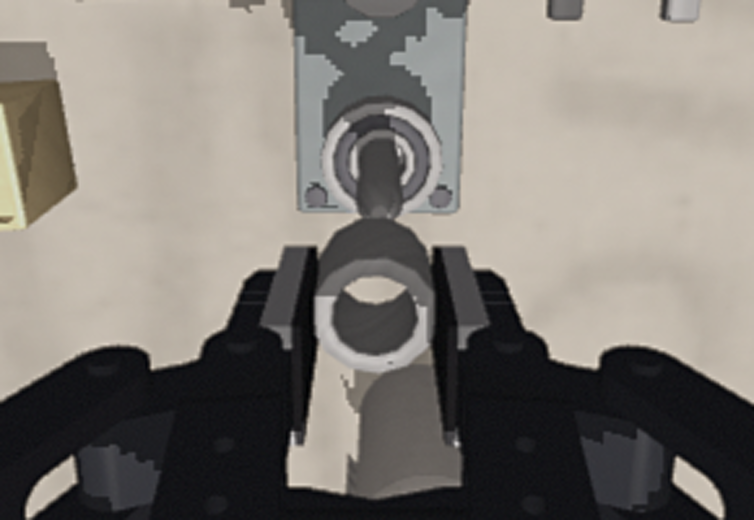

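```bash
python3 -c "
from h import *
c=pickle.load(open('w15.pkl','rb'))
f=lambda x,y:(180+(x+.5)/2.6-.5,140+(y+.5)/2.6-.5)
print('spacer',p2w(c,*f(374,316),.1379+.0105),'bearing',p2w(c,*f(382,157),.04))
"
```

```text
spacer [ 0.52677302 -0.0011122   0.1484    ] bearing [0.52910759 0.00177039 0.04      ]
```

apply_moves(targets=[0.06, 0.0, -0.5, 0, 0, 0, 0.1, 0.06, 0.0, -1.0, 0, 0, 0, 0.1, 0.06, 0.0, -1.3, 0, 0, 0, 0.1, 0.06, 0.0, -1.55, 0, 0, 0, 0.1, 0.06, 0.0, -1.8, 0, 0, 0, 0.1])

```text
time: 16.5
ee_pos: [0.5286, -0.0003, 0.0832]
tcp_rot: [-179.8, 0.0, 89.4]
wrist_force: [-0.6, -0.4, -0.8]
opening: 0.0232
```

```bash
python3 -c "
from h import *
c=shot('wrist','w16');print(c['origin'],c['rotation'])
cv2.imwrite('pics/w16c.png',cv2.resize(c['img'][180:340,220:430,::-1],None,fx=3.6,fy=3.6,interpolation=cv2.INTER_CUBIC))
"
```

```text
16.55 [ 5.282e-01 -3.000e-04  8.200e-02] [-179.8    0.    89.4] [ 0.6 -0.3 -1.9] 0.0234
[0.52898236 0.06775185 0.22624379] [-15.48269065   0.17181254  -0.63070878]
```

View pics/w16c.png

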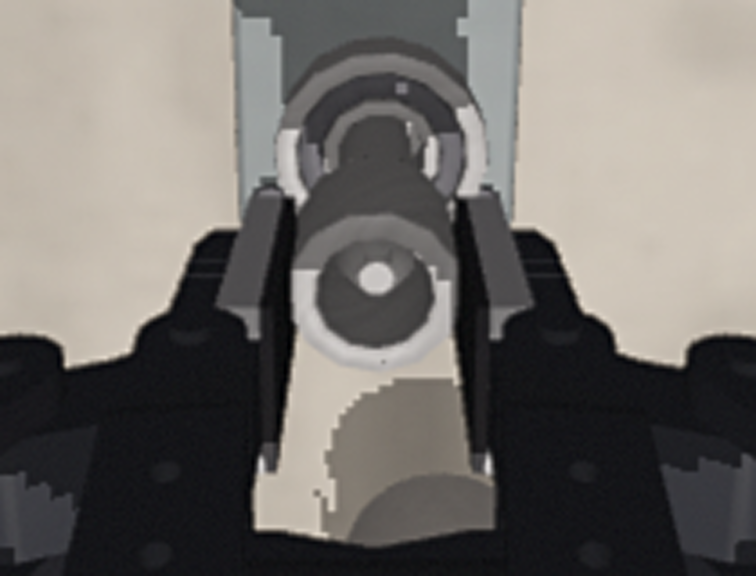

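apply_moves(targets=[0.0, 0.015, -0.3, 0, 0, 0, 0.1, 0.0, 0.015, -0.6, 0, 0, 0, 0.1, 0.0, 0.015, -0.8, 0, 0, 0, 0.1, 0.0, 0.015, -0.9, 0, 0, 0, 0.1, 0.0, 0.015, -0.97, 0, 0, 0, 0.1])

```text
time: 17.05
ee_pos: [0.5289, 0.0003, 0.0545]
tcp_rot: [-179.8, 0.0, 89.4]
wrist_force: [-0.0, -0.3, -0.2]
opening: 0.0234
```

apply_moves(targets=[0.0, 0, -0.04, 0, 0, 0, 0.1, 0, 0, -0.08, 0, 0, 0, 0.1, 0, 0, -0.1, 0, 0, 0, 0.1])

```text
time: 17.35
ee_pos: [0.5292, 0.0003, 0.0534]
tcp_rot: [-179.9, 0.0, 89.4]
wrist_force: [-5.9, 0.4, 13.4]
opening: 0.0235
```

apply_moves(targets=[0.0, 0, 0.05, 0, 0, 0, 0.5, 0, 0, 0.05, 0, 0, 0, 0.5, 0, 0, 0.8, 0, 0, 0, 0.5, 0, 0, 2.2, 0, 0, 0, 0.5])

```text
time: 17.75
ee_pos: [0.5272, 0.0003, 0.1156]
tcp_rot: [-179.5, 0.0, 89.4]
wrist_force: [0.4, 0.4, 0.5]
opening: 0.0427
```

```bash
python3 -c "
from h import *
c=shot('wrist','w17');print(c['origin'],c['rotation'])
cv2.imwrite('pics/w17c.png',cv2.resize(c['img'][140:340,180:470,::-1],None,fx=2.6,fy=2.6,interpolation=cv2.INTER_CUBIC))
"
```

```text
17.8 [5.304e-01 3.000e-04 1.248e-01] [179.8   0.   89.4] [ 0.8 -0.4  6.5] 0.0427
[0.52833022 0.06831589 0.25868203] [-15.48660977   0.47263205  -0.61784613]
```

View pics/w17c.png

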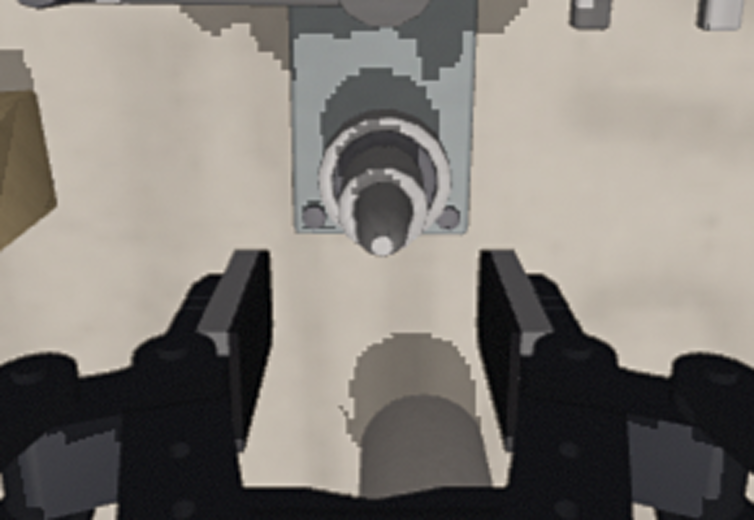

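apply_moves(targets=[0, 0, 1.3, 0, 0, 0, 0.7, -0.4, 1.2, 2, 0, 0, 0, 0.7, -1.0, 2.7, 2, 0, 0, 0, 0.7, -1.6, 4.2, 2, 0, 0, 0, 0.7, -2.0, 5.8, 2, 0, 0, 0, 0.7])

```text
time: 18.3
ee_pos: [0.4681, 0.1755, 0.1783]
tcp_rot: [-179.9, 0.0, 89.4]
wrist_force: [0.8, -0.0, -0.0]
opening: 0.0602
```

apply_moves(targets=[-0.2, 1.5, -0.5, 0, 0, 0, 0.7, -0.35, 3.0, -1.3, 0, 0, 0, 0.7, -0.35, 3.7, -2.5, 0, 0, 0, 0.7, -0.35, 3.7, -3.0, 0, 0, 0, 0.7, -0.35, 3.7, -3.0, 0, 0, 0, 0.7])

```text
time: 18.8
ee_pos: [0.4571, 0.2847, 0.0853]
tcp_rot: [-179.7, 0.2, 89.5]
wrist_force: [-0.2, 0.1, 0.4]
opening: 0.0596
```

```bash
python3 -c "
from h import *
c=shot('wrist','w18');print(c['origin'],c['rotation'])
cv2.imwrite('pics/w18c.png',cv2.resize(c['img'][100:340,180:470,::-1],None,fx=2.5,fy=2.5,interpolation=cv2.INTER_CUBIC))
"
```

```text
18.85 [0.4581 0.2846 0.0873] [-1.798e+02  1.000e-01  8.940e+01] [ 0.8 -0.1  0.6] 0.0597
[0.45784377 0.35314357 0.22819155] [-15.62778079   0.36273164  -0.55195284]
```

View pics/w18c.png

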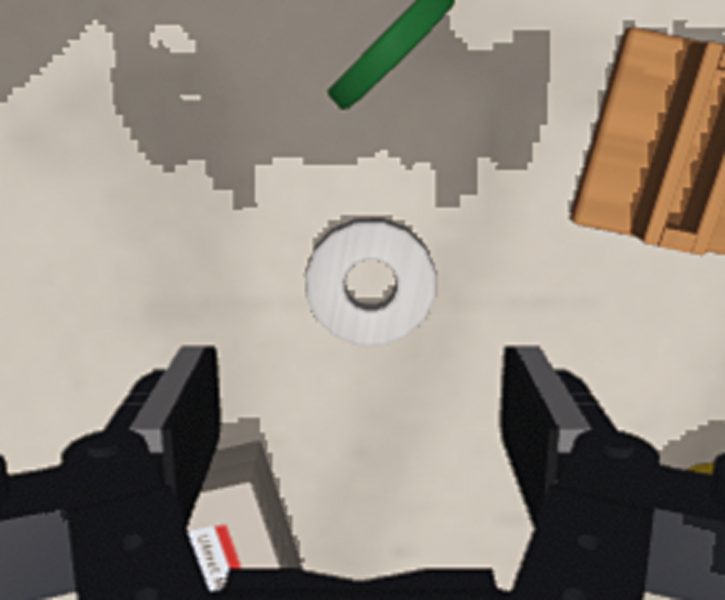

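```bash
python3 -c "
from h import *
c=pickle.load(open('w18.pkl','rb'))
f=lambda x,y:(180+(x+.5)/2.5-.5,100+(y+.5)/2.5-.5)
print('washer',p2w(c,*f(371,282),.008),'box',p2w(c,*f(252,480),.029),p2w(c,*f(262,450),.029),'rack',p2w(c,*f(572,215),.008))
"
```

```text
washer [0.45939859 0.28139949 0.008     ] box [0.42062077 0.22161746 0.029     ] [0.42435027 0.23246512 0.029     ] rack [0.5234003  0.30329317 0.008     ]
```

apply_moves(targets=[0.04, -0.11, -1.3, 0, 0, 0, 0.7, 0.04, -0.11, -2.3, 0, 0, 0, 0.7, 0.04, -0.11, -2.75, 0, 0, 0, 0.7, 0.04, -0.11, -2.8, 0, 0, 0, 0.7], newtons=50)

```text
time: 19.25
ee_pos: [0.4597, 0.281, 0.0037]
tcp_rot: [-179.8, 0.1, 89.4]
wrist_force: [-0.4, -0.6, -0.3]
opening: 0.0599
```

```bash
python3 -c "
from h import *
c=shot('wrist','w19')
cv2.imwrite('pics/w19c.png',cv2.resize(c['img'][160:340,180:470,::-1],None,fx=2.7,fy=2.7,interpolation=cv2.INTER_CUBIC))
f=lambda x,y:(180+(x+.5)/2.7-.5,160+(y+.5)/2.7-.5)
"
```

```text
19.3 [0.4602 0.2815 0.0047] [-179.9    0.    89.4] [-0.  -0.4  0.3] 0.0597
```

View pics/w19c.png

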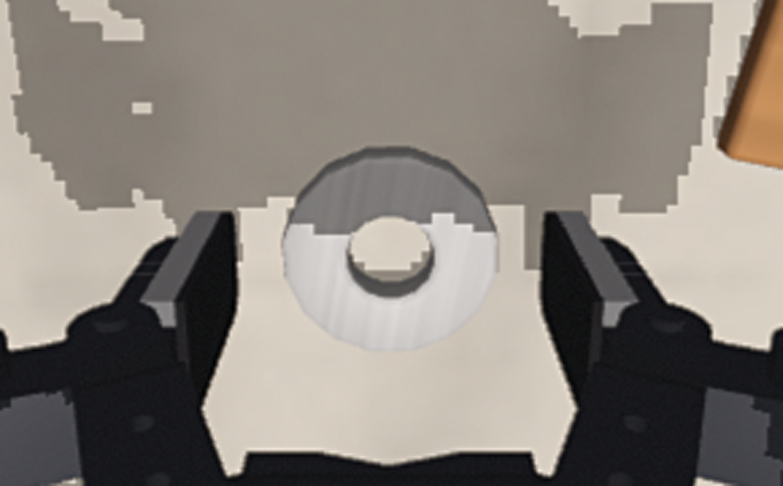

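apply_moves(targets=[0, 0, -0.1, 0, 0, 0, 0.6, 0, 0, -0.1, 0, 0, 0, 0.2, 0, 0, -0.1, 0, 0, 0, 0.2, 0, 0, -0.1, 0, 0, 0, 0.2], newtons=50)

```text
time: 19.7
ee_pos: [0.4607, 0.2824, 0.003]
tcp_rot: [180.0, -0.0, 89.4]
wrist_force: [-0.7, -2.1, 7.8]
opening: 0.0401
```

apply_moves(targets=[0, 0, 0.8, 0, 0, 0, 0.2, 0, 0, 2.4, 0, 0, 0, 0.2, 0, 0, 4.0, 0, 0, 0, 0.2, 0.2, -0.8, 5.3, 0, 0, 0, 0.2, 0.5, -2.3, 5.5, 0, 0, 0, 0.2])

```text
time: 20.2
ee_pos: [0.4764, 0.2148, 0.1722]
tcp_rot: [179.7, -0.2, 89.6]
wrist_force: [0.5, -1.0, -1.2]
opening: 0.04
```

apply_moves(targets=[0.4, -1.5, 0, 0, 0, 0, 0.2, 0.8, -3.0, 0, 0, 0, 0, 0.2, 1.2, -4.5, 0, 0, 0, 0, 0.2, 1.6, -6.0, 0, 0, 0, 0, 0.2, 1.75, -7.0, -0.5, 0, 0, 0, 0.2])

```text
time: 20.7
ee_pos: [0.5288, 0.0003, 0.1535]
tcp_rot: [179.9, 0.1, 89.3]
wrist_force: [0.4, 0.2, -1.0]
opening: 0.0403
```

```bash
python3 -c "
from h import *
c=shot('wrist','w20');print(c['origin'],c['rotation'])
cv2.imwrite('pics/w20c.png',cv2.resize(c['img'][100:340,180:470,::-1],None,fx=2.5,fy=2.5,interpolation=cv2.INTER_CUBIC))
"
```

```text
20.75 [ 0.5278 -0.0025  0.1497] [-179.9    0.2   89.2] [-0.1 -2.8 -3.6] 0.04
[0.52850144 0.06836168 0.29656862] [-15.50171656  -0.1259966   -0.70136075]
```

View pics/w20c.png

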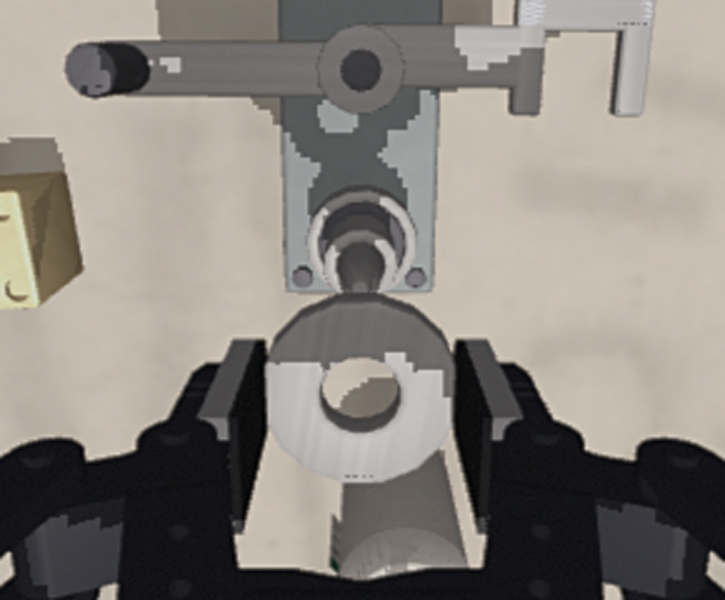

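```bash
python3 -c "
from h import *
from workcell import bot
c=pickle.load(open('w20.pkl','rb'))
f=lambda x,y:(180+(x+.5)/2.5-.5,100+(y+.5)/2.5-.5)
z=.2966-.1427+.005
print('washer',p2w(c,*f(361,388),z),p2w(c,*f(361,390),z),'cam-derived tcp',c['origin']-[.0002,.0680,.1427], bot.get_obs()['ee_pos'])
"
```

```text
washer [5.28210105e-01 1.08682679e-04 1.58900000e-01] [ 5.28204577e-01 -3.59208658e-04  1.58900000e-01] cam-derived tcp [5.28301442e-01 3.61675784e-04 1.53868623e-01] [ 0.52784268 -0.00251115  0.14971535]
```

apply_moves(targets=[0.02, 0.05, -0.7, 0, 0, 0, 0.2, 0.02, 0.05, -1.3, 0, 0, 0, 0.2, 0.02, 0.05, -1.8, 0, 0, 0, 0.2, 0.02, 0.05, -1.95, 0, 0, 0, 0.2, 0.02, 0.05, -2.0, 0, 0, 0, 0.2])

```text
time: 21.25
ee_pos: [0.5276, 0.0046, 0.0908]
tcp_rot: [-179.9, 0.0, 89.4]
wrist_force: [0.4, -0.3, -0.2]
opening: 0.04
```

```bash
python3 -c "
from h import *
c=shot('wrist','w21');print(c['origin'],c['rotation'])
cv2.imwrite('pics/w21c.png',cv2.resize(c['img'][180:340,220:430,::-1],None,fx=3.6,fy=3.6,interpolation=cv2.INTER_CUBIC))
"
```

```text
21.3 [0.5279 0.0047 0.0911] [-179.9    0.    89.4] [-0.2  0.6 -0.5] 0.04
[0.52795752 0.07271254 0.23391797] [-15.48357798   0.16763015  -0.59782604]
```

View pics/w21c.png

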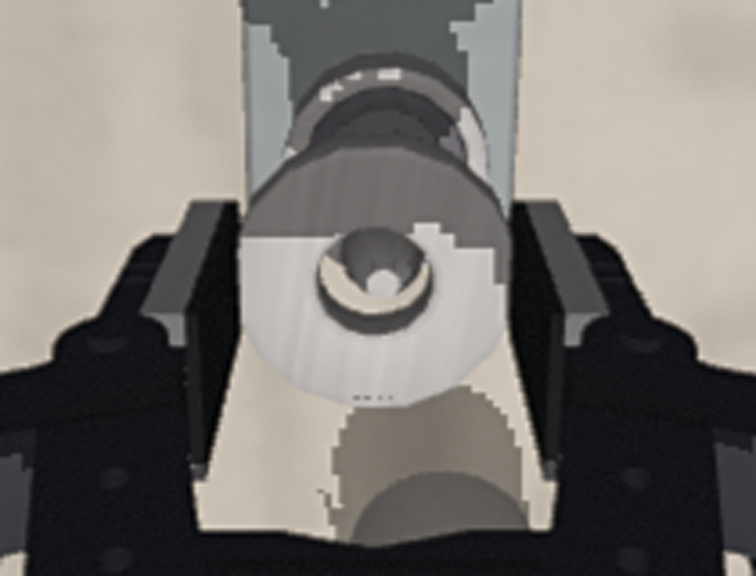

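apply_moves(targets=[0.03, -0.15, 0, 0, 0, 0, 0.2, 0.03, -0.15, 0, 0, 0, 0, 0.2, 0.03, -0.15, -0.1, 0, 0, 0, 0.2])

```text
time: 21.6
ee_pos: [0.5292, -0.0002, 0.0886]
tcp_rot: [-179.9, 0.0, 89.4]
wrist_force: [0.1, 0.3, -1.5]
opening: 0.0399
```

```bash
python3 -c "
from h import *
c=shot('wrist','w22');print(c['origin'],c['rotation'])
cv2.imwrite('pics/w22c.png',cv2.resize(c['img'][180:340,220:430,::-1],None,fx=3.6,fy=3.6,interpolation=cv2.INTER_CUBIC))
g=lambda p:((p[0]-220+.5)*3.6-.5,(p[1]-180+.5)*3.6-.5)
for X,Y in((.5284,-.0005),(.5284,.001),(.5284,-.002)): print(g(w2p(c,(X,Y,.09))),g(w2p(c,(X,Y,c['origin'][2]-.1427+.005))))
"
```

```text
21.65 [ 5.288e-01 -1.000e-04  8.770e-02] [-179.9    0.    89.4] [ 0.5 -0.  -2.2] 0.04
[0.5293036  0.0678826  0.23172079] [-15.48156389   0.06877983  -0.63221686]
(np.float64(374.5689281009946), np.float64(260.07480550397617)) (np.float64(374.5399165967278), np.float64(272.06164588422223))
(np.float64(374.46008922825695), np.float64(251.01685798107528)) (np.float64(374.42819940744374), np.float64(262.8024492825311))
(np.float64(374.67720558176114), np.float64(269.0860320448933)) (np.float64(374.6510427955379), np.float64(281.2718607936099))
```

View pics/w22c.png

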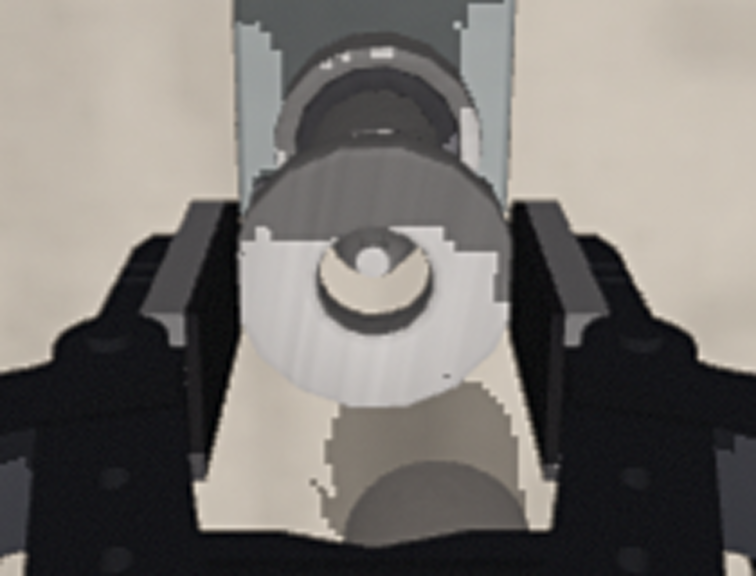

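apply_moves(targets=[-0.01, 0.02, -0.15, 0, 0, 0, 0.2, -0.01, 0.02, -0.3, 0, 0, 0, 0.2, -0.01, 0.02, -0.45, 0, 0, 0, 0.2, -0.01, 0.02, -0.58, 0, 0, 0, 0.2, -0.01, 0.02, -0.66, 0, 0, 0, 0.2])

```text
time: 22.15
ee_pos: [0.5281, 0.0006, 0.0674]
tcp_rot: [-179.8, 0.0, 89.4]
wrist_force: [0.2, -0.6, -0.6]
opening: 0.0402
```

apply_moves(targets=[0, 0, -0.05, 0, 0, 0, 0.2, 0, 0, -0.08, 0, 0, 0, 0.2, 0, 0, -0.1, 0, 0, 0, 0.2])

```text
time: 22.45
ee_pos: [0.5286, 0.0006, 0.0667]
tcp_rot: [-180.0, 0.0, 89.4]
wrist_force: [-7.2, 0.4, 15.5]
opening: 0.0398
```

apply_moves(targets=[0, 0, 0.05, 0, 0, 0, 0.7, 0, 0, 0.05, 0, 0, 0, 0.7, 0, 0, 0.8, 0, 0, 0, 0.7, 0, 0, 2.3, 0, 0, 0, 0.6, 0, 0, 2.3, 0, 0, 0, 0.5])

```text
time: 22.95
ee_pos: [0.5306, 0.0006, 0.1394]
tcp_rot: [179.7, 0.0, 89.4]
wrist_force: [-0.4, 0.1, 0.0]
opening: 0.0426
```

```bash
python3 -c "
from h import *
c=shot('wrist','w23');print(c['origin'],c['rotation'])
cv2.imwrite('pics/w23c.png',cv2.resize(c['img'][80:300,180:470,::-1],None,fx=2.6,fy=2.6,interpolation=cv2.INTER_CUBIC))
"
```

```text
23.0 [0.5299 0.0006 0.1368] [179.9   0.   89.4] [-0.4  0.4 -0.4] 0.0428
[0.52979675 0.06862091 0.28253416] [-15.47790571  -0.27941893  -0.61863987]
```

View pics/w23c.png

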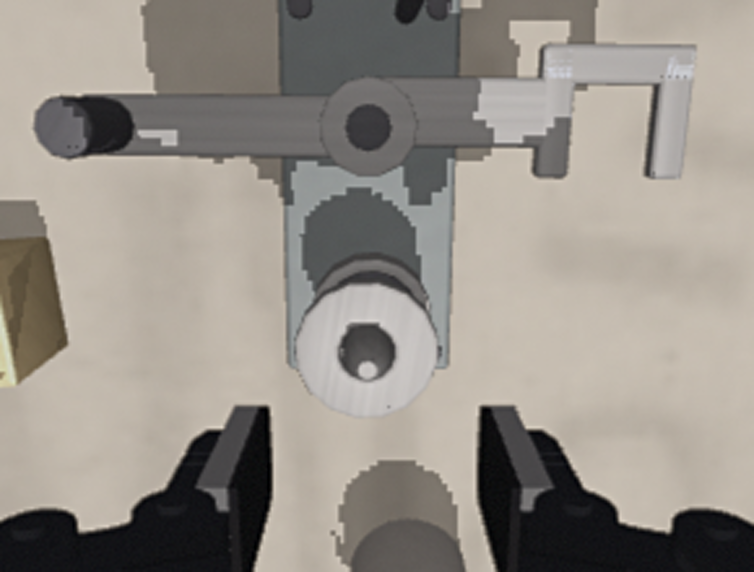

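```bash
python3 -c "
from h import *
c=pickle.load(open('w23.pkl','rb'))
f=lambda x,y:(180+(x+.5)/2.6-.5,80+(y+.5)/2.6-.5)
print('pin',p2w(c,*f(65,126),.1135),'pivot',p2w(c,*f(368,127),.0825),'washer',p2w(c,*f(368,346),.072),'tip',p2w(c,*f(368,370),.09))
c=pickle.load(open('w6.pkl','rb'));f=lambda x,y:(340+(x+.5)/4-.5,65+(y+.5)/4-.5)
print('stop',p2w(c,*f(460,58),.082),'pin w6 base',p2w(c,*f(88,235),.1135),'tiptop')
"
```

```text
pin [0.46188337 0.06603078 0.1135    ] pivot [0.52907158 0.06443282 0.0825    ] washer [5.28199566e-01 4.38429225e-04 7.20000000e-02] tip [ 0.52824474 -0.00072058  0.09      ]
stop [0.54229491 0.10129643 0.082     ] pin w6 base [0.45935703 0.06609849 0.1135    ] tiptop
```

apply_moves(targets=[-0.3, 0.3, 0.3, 0, 0, -1.4, 0.6, -0.8, 0.8, 0.5, 0, 0, -2.8, 0.6, -1.3, 1.3, 0.5, 0, 0, -4.2, 0.6, -1.8, 1.8, 0.5, 0, 0, -5.6, 0.6, -2.2, 2.2, 0.5, 0, 0, -7.0, 0.6])

```text
time: 23.5
ee_pos: [0.4613, 0.0671, 0.1479]
tcp_rot: [-179.8, 0.1, 47.1]
wrist_force: [-0.1, 0.5, -0.1]
opening: 0.0514
```

apply_moves(targets=[0, 0, 0, 0, 0, -1.4, 0.6, 0, 0, 0, 0, 0, -2.8, 0.6, 0, 0, 0, 0, 0, -4.2, 0.6, 0, 0, 0, 0, 0, -5.6, 0.6, 0, 0, 0, 0, 0, -7.0, 0.6])

```text
time: 24.0
ee_pos: [0.4633, 0.0551, 0.1479]
tcp_rot: [-179.3, 0.1, 6.3]
wrist_force: [-0.6, -0.1, -0.1]
opening: 0.0514
```

```bash
python3 -c "
from h import *
c=shot('wrist','w24');print(c['origin'],c['rotation'])
"
```

```text
24.05 [0.4635 0.0534 0.1479] [-1.793e+02  1.000e-01  6.500e+00] [ 1.1 -1.3 -0.6] 0.0512
[0.53036024 0.06117595 0.29084494] [-15.64057313   0.76109975 -83.70429247]
```

View pics/w24.png

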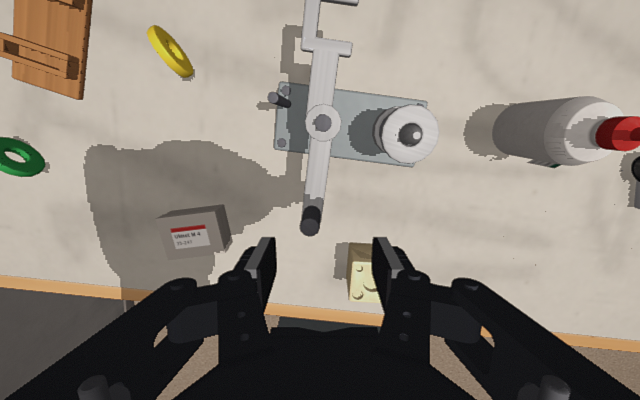

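apply_moves(targets=[-0.07, 0.42, 0, 0, 0, -0.6, 0.6, -0.07, 0.42, 0, 0, 0, -0.6, 0.6, -0.07, 0.42, -0.4, 0, 0, -0.6, 0.6])

```text
time: 24.35
ee_pos: [0.4639, 0.0441, 0.1373]
tcp_rot: [-178.4, -0.0, 4.5]
wrist_force: [-0.1, 0.2, -0.6]
opening: 0.0516
```

```bash
python3 -c "
from h import *
c=shot('wrist','w25');print(c['origin'],c['rotation'])
cv2.imwrite('pics/w25c.png',cv2.resize(c['img'][180:340,200:450,::-1],None,fx=3,fy=3,interpolation=cv2.INTER_CUBIC))
"
```

```text
24.4 [0.4629 0.0442 0.1343] [-178.4    0.2    4.5] [ 0.7 -0.5 -1.5] 0.0515
[0.53095241 0.04554413 0.28044163] [-15.48494673   1.71589855 -85.5718136 ]
```

View pics/w25c.png

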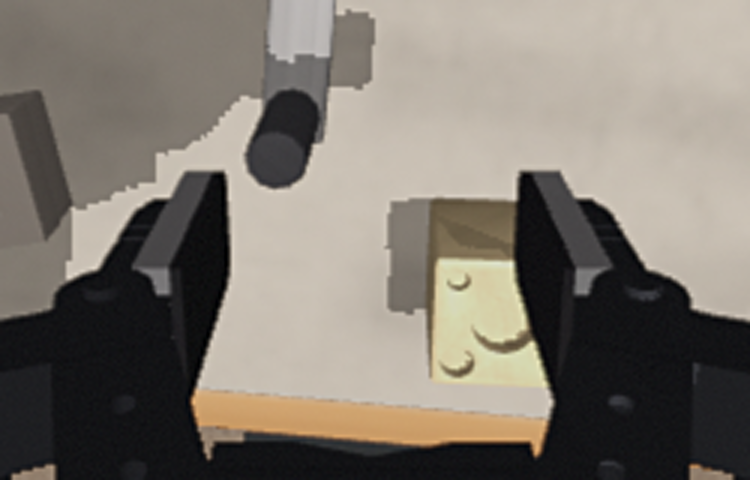

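```bash
python3 -c "
from workcell import bot
import numpy as np
o=bot.get_obs();print(np.round(o['q'],1),np.round(o['qd'],1),np.round(o['wrist_force'],1),np.round(o['ee_pos'],4),np.round(o['tcp_rot'],1))
"
```

```text
[  4.5  -7.3 -12.8  84.7   1.6 180. ] [ 0.4  0.7 -0.2  1.9 -0.  -0. ] [ 0.7 -0.5 -1.5] [0.4629 0.0442 0.1343] [-178.4    0.2    4.5]
```

apply_moves(targets=[0, 0, 0.4, 0, 0, 1.4, 0.6, 0, 0, 0.4, 0, 0, 2.8, 0.6, 0, 0, 0.4, 0, 0, 4.2, 0.6, 0, 0, 0.4, 0, 0, 5.6, 0.6, 0, 0, 0.4, 0, 0, 7.0, 0.6])

```text
time: 24.9
ee_pos: [0.463, 0.0445, 0.148]
tcp_rot: [-178.3, 0.1, 46.9]
wrist_force: [-0.4, 1.0, 0.1]
opening: 0.0512
```

apply_moves(targets=[0, 0, 0, 0, 0, 1.4, 0.6, 0, 0, 0, 0, 0, 2.8, 0.6, 0, 0, 0, 0, 0, 4.2, 0.6, 0, 0, 0, 0, 0, 5.6, 0.6, 0, 0, 0, 0, 0, 7.0, 0.6])

```text
time: 25.4
ee_pos: [0.463, 0.0446, 0.1479]
tcp_rot: [-178.3, 0.1, 88.9]
wrist_force: [-0.8, 0.4, 0.8]
opening: 0.0514
```

apply_moves(targets=[0, 0, 0, 0, 0, 1.4, 0.6, 0, 0, 0, 0, 0, 2.8, 0.6, 0, 0, 0, 0, 0, 4.2, 0.6, 0, 0, 0, 0, 0, 5.6, 0.6, 0, 0, 0, 0, 0, 7.0, 0.6])

```text
time: 25.9
ee_pos: [0.463, 0.0446, 0.148]
tcp_rot: [-178.3, 0.0, 130.9]
wrist_force: [-0.9, -0.5, 0.5]
opening: 0.051
```

apply_moves(targets=[0, 0, 0, 0, 0, 1, 0.6, 0, 0, 0, 0, 0, 1.5, 0.6])

```text
time: 26.1
ee_pos: [0.463, 0.0446, 0.148]
tcp_rot: [-178.3, 0.0, 139.8]
wrist_force: [0.2, 0.5, -0.3]
opening: 0.0508
```

```bash
python3 -c "
from h import *
c=shot('wrist','w26');print(c['origin'],c['rotation'])
from workcell import bot
print(bot.get_obs()['q'].round(1))
"
```

```text
26.15 [0.463  0.0446 0.148 ] [-178.3    0.   139.9] [-0.3  0.3 -0.2] 0.0511
[0.41329285 0.09185407 0.29104859] [-15.48042495   1.66403256  49.73459547]
[  6.2  -6.3 -10.3  87.2  -1.2  46.4]
```

View pics/w26.png

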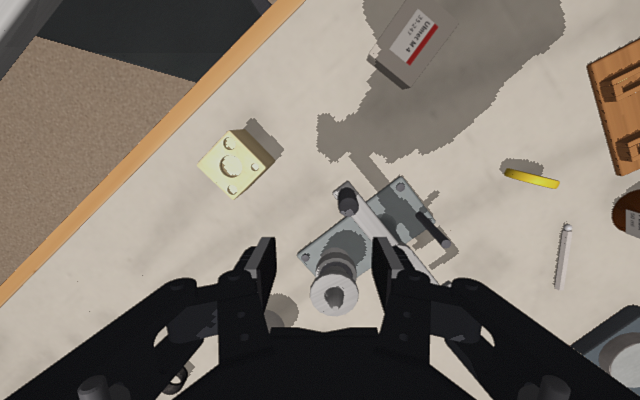

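```bash
python3 -c "
from h import *
c=pickle.load(open('w26.pkl','rb'))
cv2.imwrite('pics/w26c.png',cv2.resize(c['img'][160:320,260:460,::-1],None,fx=4,fy=4,interpolation=cv2.INTER_CUBIC))
"
```

```text
(no output)
```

View pics/w26c.png

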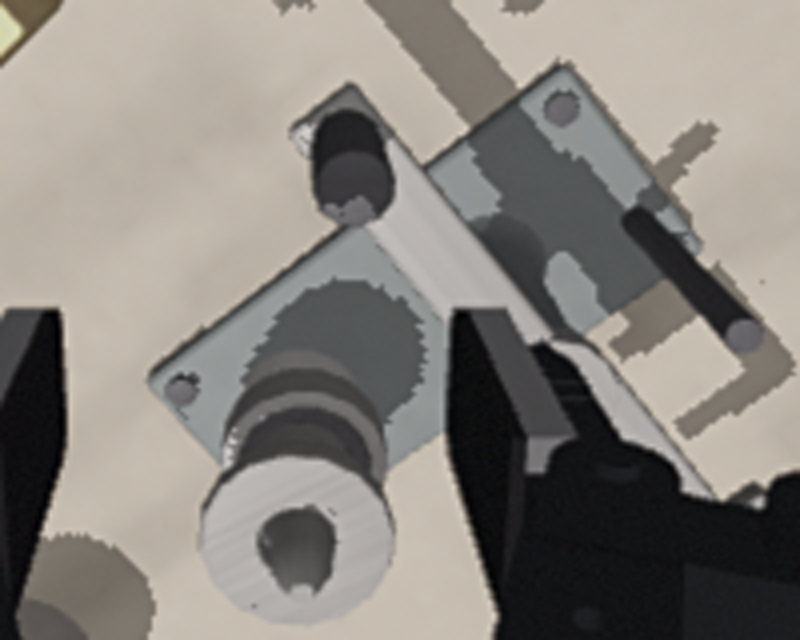

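```bash
python3 -c "
from h import *
c=pickle.load(open('w26.pkl','rb'))
print('pin',p2w(c,348.1,206.6,.1135),'stop',p2w(c,260+745/4-.4,160+335/4-.4,.082))
"
```

```text
pin [0.46085566 0.06575407 0.1135    ] stop [0.54210977 0.10127863 0.082     ]
```

apply_moves(targets=[-0.07, 0.71, 0, 0.22, -0.18, 0, 0.6, -0.07, 0.71, -1.0, 0.22, -0.18, 0, 0.6, -0.07, 0.71, -1.9, 0.22, -0.18, 0, 0.6, -0.07, 0.71, -1.9, 0.22, -0.18, 0, 0.3], newtons=20)

```text
time: 26.55
ee_pos: [0.459, 0.0655, 0.0882]
tcp_rot: [-179.8, -0.2, 139.5]
wrist_force: [0.3, -0.1, -0.5]
opening: 0.038
```

```bash
python3 -c "
from h import *
c=shot('wrist','w27');print(c['origin'],c['rotation'])
cv2.imwrite('pics/w27c.png',cv2.resize(c['img'][160:340,200:450,::-1],None,fx=3,fy=3,interpolation=cv2.INTER_CUBIC))
"
```

```text
26.6 [0.4599 0.0655 0.0904] [-1.799e+02 -1.000e-01  1.395e+02] [-0.3 -0.2  0. ] 0.0309
[0.40750103 0.10985101 0.23153535] [-15.25371882   0.16978167  49.42755079]
```

View pics/w27c.png

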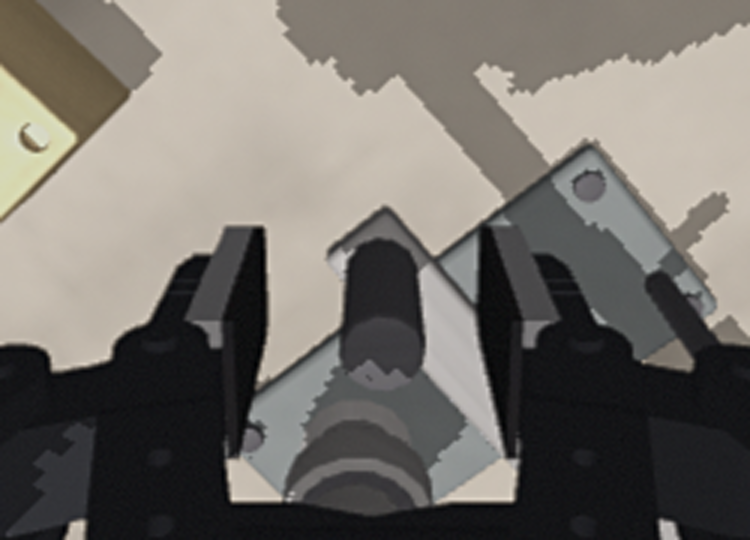

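apply_moves(targets=[0.07, 0.36, 0, 0, 0, -0.7, 0.22, 0.18, 0.74, 0, 0, 0, -1.4, 0.22, 0.34, 1.1, 0, 0, 0, -2.1, 0.22, 0.57, 1.42, 0, 0, 0, -2.8, 0.22, 0.85, 1.7, 0, 0, 0, -3.5, 0.22])

```text
time: 27.1
ee_pos: [0.4864, 0.1171, 0.0931]
tcp_rot: [180.0, -0.0, 118.3]
wrist_force: [-4.2, 1.2, -0.6]
opening: 0.0191
```

```bash
python3 -c "
from h import *
c=shot('wrist','w28')
cv2.imwrite('pics/w28c.png',cv2.resize(c['img'][120:340,200:450,::-1],None,fx=2.7,fy=2.7,interpolation=cv2.INTER_CUBIC))
"
```

```text
27.15 [0.4878 0.118  0.0931] [179.9  -0.  118.1] [-1.6  1.1 -1.3] 0.0189
```

View pics/w28c.png

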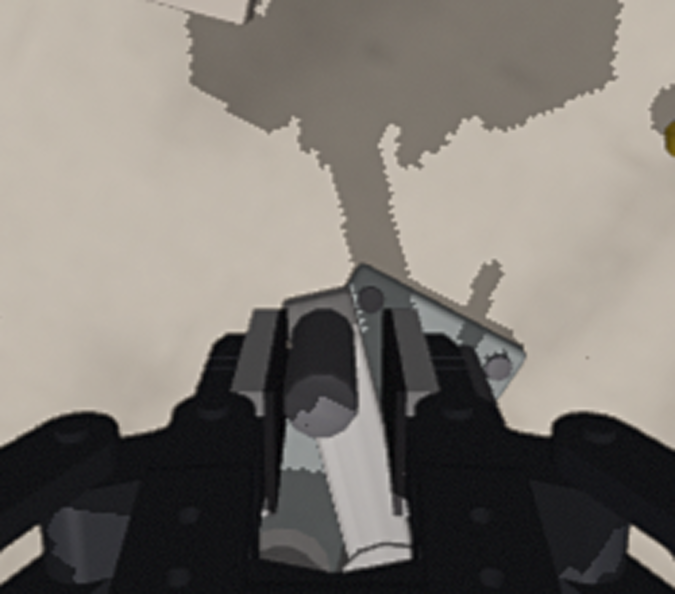

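apply_moves(targets=[0.25, 0.18, 0, 0, 0, -0.7, 0.22, 0.61, 0.35, 0, 0, 0, -1.4, 0.22, 0.99, 0.45, 0, 0, 0, -2.1, 0.22, 1.38, 0.48, 0, 0, 0, -2.8, 0.22, 1.5, 0.48, 0, 0, 0, -3.3, 0.22])

```text
time: 27.65
ee_pos: [0.5326, 0.1311, 0.0931]
tcp_rot: [179.9, 0.0, 98.6]
wrist_force: [-2.6, 1.9, -0.1]
opening: 0.019
```

```bash
python3 -c "
from h import *
c=shot('wrist','w29')
cv2.imwrite('pics/w29c.png',cv2.resize(c['img'][120:340,200:450,::-1],None,fx=2.7,fy=2.7,interpolation=cv2.INTER_CUBIC))
"
```

```text
27.7 [0.5328 0.1309 0.0931] [179.9   0.   98.4] [-0.8  0.4  0.2] 0.0188
```

View pics/w29c.png

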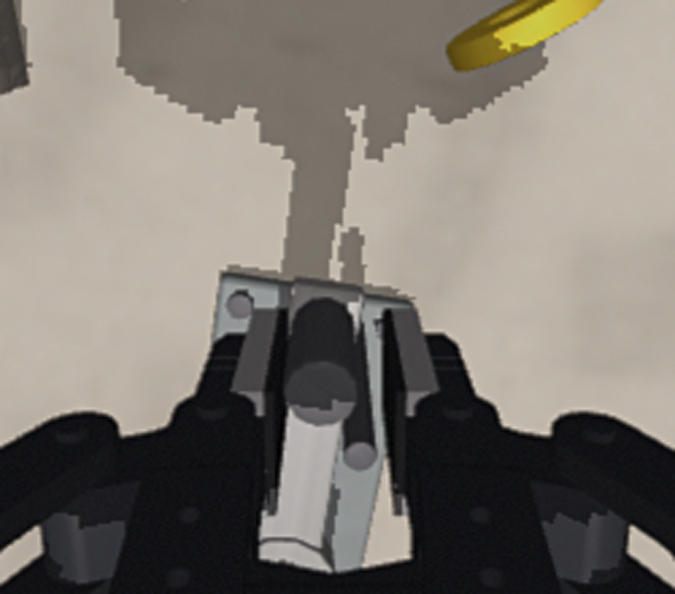

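apply_moves(targets=[0.05, 0, 0, 0, 0, 0, 0.22, 0.1, 0, 0, 0, 0, 0, 0.22, 0.15, 0, 0, 0, 0, 0, 0.22])

```text
time: 28.0
ee_pos: [0.5342, 0.1308, 0.0927]
tcp_rot: [-179.9, -0.0, 98.8]
wrist_force: [-18.0, 1.0, 10.0]
opening: 0.0187
```

apply_moves(targets=[-0.1, 0, 0, 0, 0, 0, 0.22, -0.1, 0, 0, 0, 0, 0, 0.5, -0.1, 0, 0, 0, 0, 0, 0.5, -0.1, 0, 1.2, 0, 0, 0, 0.5, -0.1, -0.5, 2.6, 0, 0, 0, 0.5])

```text
time: 28.5
ee_pos: [0.5324, 0.1163, 0.1693]
tcp_rot: [-179.9, 0.0, 98.8]
wrist_force: [1.2, 0.2, -1.0]
opening: 0.0431
```

apply_moves(targets=[0, -1.0, 0.8, 0, 0, 0, 0.5, 0, -2.0, 1.0, 0, 0, 0, 0.5, 0, -2.4, 1.0, 0, 0, 0, 0.5])

```text
time: 28.8
ee_pos: [0.534, 0.0419, 0.2017]
tcp_rot: [179.8, 0.1, 98.6]
wrist_force: [-0.3, 0.3, 0.4]
opening: 0.0425
```

```bash
python3 -c "
from h import *
c=shot('wrist','w30')
cv2.imwrite('pics/w30c.png',cv2.resize(c['img'][80:300,180:470,::-1],None,fx=2.6,fy=2.6,interpolation=cv2.INTER_CUBIC))
"
```

```text
28.85 [0.5336 0.0413 0.2005] [1.799e+02 1.000e-01 9.860e+01] [-0.5 -1.1 -0.4] 0.0426
```

View pics/w30c.png

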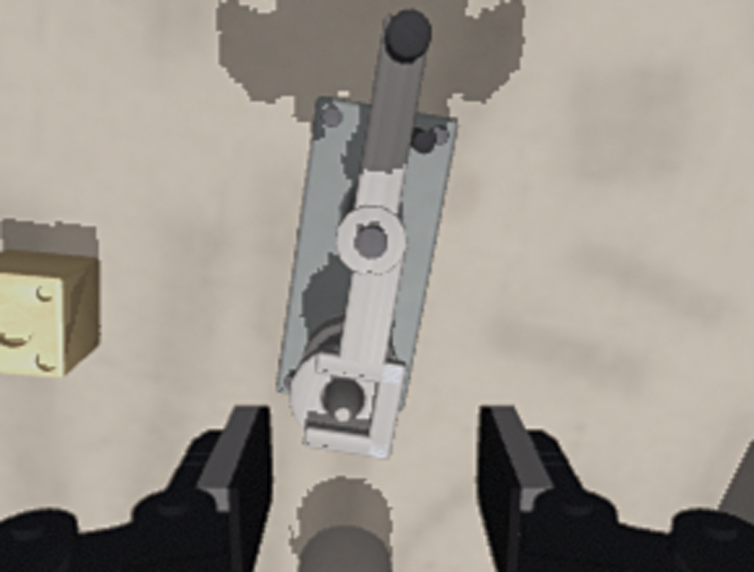

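apply_moves(targets=[-1.2, 0, 0.9, 0, 0, 0, 0.5, -2.4, 0, 1.8, 0, 0, 0, 0.5, -3.5, 0, 2, 0, 0, 0, 0.5, -4.5, 0, 2, 0, 0, 0, 0.5, -4.5, 0, 2, 0, 0, 0, 0.5])

```text
time: 29.35
ee_pos: [0.3959, 0.0444, 0.2605]
tcp_rot: [179.9, 0.0, 98.7]
wrist_force: [2.0, 0.5, 0.5]
opening: 0.0428
```

```bash
python3 -c "
from h import *
c=shot('side','s31')
a=cv2.resize(c['img'][180:260,270:370,::-1],None,fx=7.5,fy=7.5,interpolation=cv2.INTER_CUBIC);cv2.imwrite('pics/s31c.png',a)
cv2.imwrite('pics/s31.png',c['img'][:,:,::-1])
c=shot('top','t31');cv2.imwrite('pics/t31c.png',cv2.resize(c['img'][140:270,200:440,::-1],None,fx=3.3,fy=3.3,interpolation=cv2.INTER_CUBIC))
"
```

```text
29.4 [0.3974 0.0444 0.26  ] [179.9   0.   98.7] [-0.1 -0.6 -0.5] 0.0427
29.45 [0.3981 0.0443 0.2597] [179.9   0.   98.7] [0.4 0.2 0.2] 0.0431
```

View pics/s31c.png

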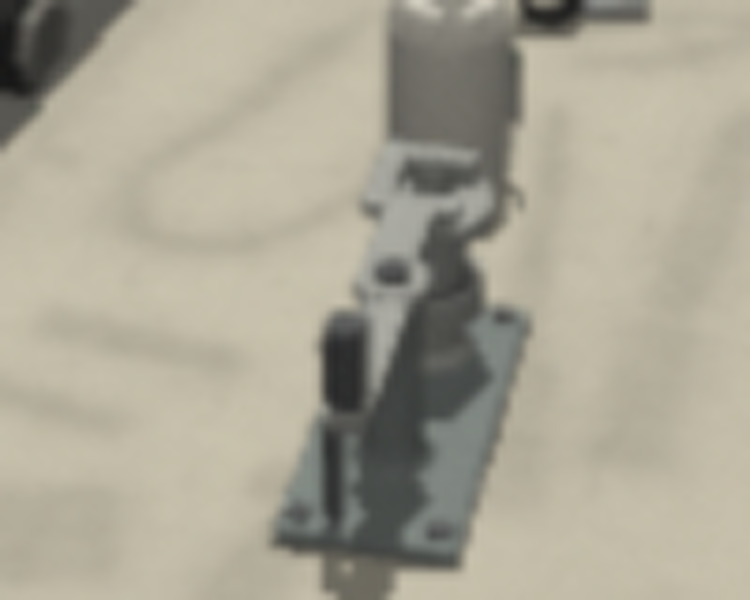

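View pics/t31c.png

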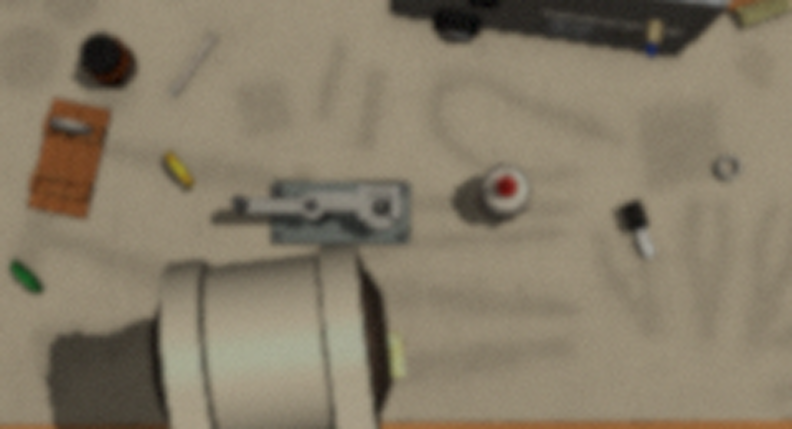

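View pics/s31.png

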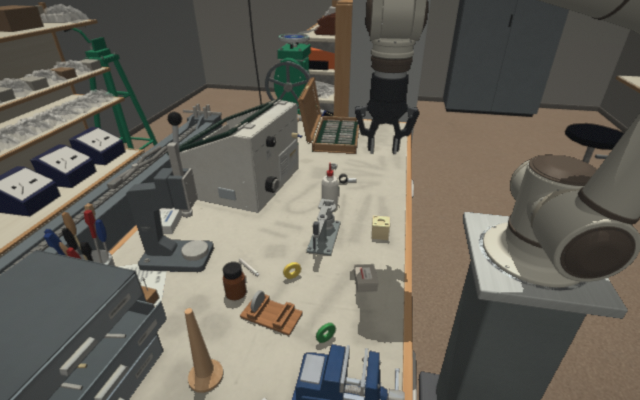

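```bash
python3 -c "
from workcell import bot
print(bot.job_done(), bot.get_obs()['time'])"
```

```text
the job is handed in; nothing more can be done
the job is handed in; nothing more can be done
```

The shaft is built up in the order asked: bearing, long spacer, washer. The keeper lever is turned to its end stop and released, and the job was handed in at about 29.5 s, inside the 72 s limit.

**What I did**
- **Washer:** I took it from the near rack pocket; the far disc showed no hole, so I left it. I laid the washer flat on the counter and picked it up again by its rim.
- **Stacking:** I put on the bearing, then the 24 mm spacer, then the washer, lining each up with the shaft tip in the wrist camera.
- **Lever:** I closed the gripper loosely around the pin and swung it through the quarter turn.

**What the last checks showed**
- **Spacer and washer:** both met solid contact (13 N and 15 N) within about 0.5 mm of the heights expected for fully home parts.
- **Bearing:** I released it about 0–2 mm above the shoulder with no contact force felt. The picture afterwards matched a seated height, and the spacer's contact height agrees.
- **Lever:** it met the stop with an 18 N reaction. The pictures show it in line with the fixture, against the stop pin, with the hook round the shaft over the washer.
- **Other things:** the last pictures show the short spacer, solid disc, bottle and the rest apparently where they were, with the robot clear.

**What went wrong or disagreed**
- The gripper reached the last joint's limit when I first turned it for the lever, and the hand drifted about 20 mm through free air with no contact force showing. I turned the other way and went on.
- The top camera disagreed with the wrist camera by about 7 mm on the bearing and spacer positions; I used the wrist camera.

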